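Load the drill guide and set the fine depth dial

ROBOT

A 7-joint arm with a two-finger parallel gripper is mounted at the origin on the work surface. World frame = base frame: x ahead of the robot, y to its left, z up, the work surface at z = 0. Lengths are in m, angles in degrees, forces in N, time in s.
With the tool pointing down it reaches from about 0.425 to 0.875 m from the base axis. Payload 4.7 kg.
Tool frame: the origin (TCP) lies at the very end of the fingers, on their centre line; the grasp point (between the pads) lies 19 mm behind it; x points along the fingers, z is the direction in which the jaws open and shut, and the axes are right-handed (so a half turn about x gives the same grasp; the last joint's range is limited). The gripper opens to 87 mm and grips with 3 to 60 N. Pads are 19 mm wide; open, the fingers measure 117 mm over their backs; the gripper's body (75 mm by 190 mm) begins 51 mm behind the grasp point.
Start: joints at [73.917, 18.392, -4.016, 83.108, 1.295, 78.541, -3.26], TCP at [0.189, -0.622, 0.223] pointing down, gripper open.
Joint ranges: [-163.93, 163.93], [-17.29, 119.83], [-79.2, 71.16], [3.27, 140.29], [-89.18, 269.18], [5.43, 117.66], [-154.24, 154.24]. Speed limits (degrees/s): [147.25, 147.25, 180, 180, 180, 180, 180].

INTERFACE

Orientations are given as [roll, pitch, yaw] about the fixed x, y, z axes, in that order (R = Rz(yaw) Ry(pitch) Rx(roll)).
In Python, from cell import env gives the robot as it stands. The module is installed in compiled form; this text tells all that it offers.
- The arm moves only by the tool drive_tool, never from a script. Its argument "increments" is a list of rows, each a list of 2 entries, a list of its own where there are three numbers: the shift along the tool's x, y, z scaled (see below), then the turn, a rotation vector about the tool's x, y, z scaled (see below). In form: [[[dx, dy, dz], [wx, wy, wz]], ...]. A call has 1 to 10 rows; each row shifts and turns the commanded pose from where the row before left it, along the tool's axes as they then stand; what a row does not reach is not made up. The controller multiplies each number of a shift by 0.04 m and each number of a turn by 120 degrees. A row lasts 1/10 s, in which the tool goes at most 50 mm and 8.59 degrees, less where a joint would pass 70% of its speed; a pose out of reach is approached as far as the arm can. A call with a number of a shift or a turn outside -1 to 1 is refused whole. A call with a gripper value outside its range is refused whole. "hand" is the gripper's target within -1 to 1 (fully open at 1, half-way at 0, shut at -1), set as the call begins (left out, the last holds). The fingers move at their own pace and stop on an object; "squeeze" is the grip in N (left out, the last holds). Time passes only in rows, so rows that do not move let the fingers close. It gives the time, the measured TCP pose, the force and the opening at its end, in the units of the state.
- env.get_obs(): the state, without advancing time (a new reading comes with each control period).
- env.read_camera(name): name is "scene" or "top"; returns a dict with "frame" (480x640x3 uint8, red, green, blue), "fx", "fy", "cx", "cy" (pixels), "distortion" ([k1, k2, p1, p2, k3] as OpenCV has them; the pictures are not rectified), "R" (3x3) and "t" (3): a world point X has camera coordinates R X + t. Camera axes: x right, y down, z forward; pixel columns grow to the right and rows downward; lengths in m; the calibration is good to about 2 mm. A picture is of the moment at which its call begins. There is no depth.
- env.sign_off(): hands the job in, once; it reports no verdict.
The state is a dict: "time_s": time; "qpos": joint angles; "joint_velocities": joint speeds; "effort": joint torques, N m; "tool_pos": TCP position; "tool_rot": TCP orientation; "force": force on the tool from outside, world axes, zero at the start; "wrist_torque": the same for the moment, N m; "grip_width": finger opening in m.
Only numpy, scipy, OpenCV 4.12 (cv2) and the standard library are available. Lean on these libraries where they do the work, as an engineer would, in place of code of your own. Each camera call takes 0.05 s, during which the arm holds its last target.

TASK

Get the drilling fixture ready for the next batch of castings: push the guide block along its channel until it is fully home and the spring catch has snapped in behind it, then swing the clamp arm across the block as far as it goes. Next, on the depth-stop unit, turn only the small inner knob until its pointer lines up with the raised rib on the big outer ring, without turning that ring, and then press the lock button fully down and let it come back up. Leave everything else on the bench where it is.

Things in the scene. Friction and masses are not known exactly. Their poses are not given: they have to be found in the camera images.
- fixture: Fixed drilling fixture: steel base plate x -150..+140 mm, 130 wide, top (channel floor) at z 12 mm. Origin: on the bench under the channel's centre line; +x = the way the block slides in, away from the robot. Channel 86 mm wide, walls to z 42; right wall from x -40, left from x 30 mm; mouth flares out to x -78. End stop face at x 120 mm, top z 52. Clamp post at x 90, y -62 mm.
- guide_block: Loose aluminium block 90 (x) x 80 x 45 mm high, about 0.7 kg, front corners chamfered, two bushed holes on top, lying in the channel's open end. Origin: centre of underside; +x = leading end, flat rear face at x -45 mm. Fully home its origin is at x 75, z 12 mm in the fixture's frame (rear face at x 30). Oiled: slides when pushed at the rear face with up to about 12 N.
- catch (a joint): Spring catch: steel leaf 63 mm long, 28 mm high, hinged on a pin at x -34, y 52 mm of the fixture, slanting into the channel from the left. 0 = at rest, its tip about 10 mm inside the block's path; grows (rad) to about 0.2 as the passing block pushes it aside; springs back to 0 behind the block's rear face.
- catch_tip (a point): Free end of the spring catch, at rest at x = 26, y = 33 mm in the fixture's frame. It ends up just behind the left part of the block's rear face.
- clamp_arm (a joint): Clamp arm, swings level, clockwise seen from above, about an upright axis at point clamp_pivot (rad). 0 = fully open, pointing right and back (230 degrees anticlockwise from the fixture's +x); 2.1 = its stop, lying across the block. Starts at 0 to 0.35. Light friction (about 1.5 N at the handle); stays where left.
- clamp_pivot (a point): On the axis of the clamp arm, at the arm's underside, 66 mm above the bench. The arm is 20 mm wide and occupies heights 66 to 78 mm (hub to 88 mm), so it passes 9 mm over the block.
- clamp_handle (a point): Centre of the top of the clamp arm's handle, an upright black cylinder 24 mm in diameter whose axis is 100 mm from the pivot axis, from 66 to 114 mm above the bench.
- dial_unit: Depth-stop unit, fixed to the bench: grey-green box 250 (x) x 160 (y) x 60 mm high with a nested dial and a push button on top. Origin: on the bench under its centre; the dial's axis is at x = +40, y = 0 mm, the button at x = -85, y = 0 mm.
- coarse_ring (a joint): Big outer ring of the nested dial: aluminium disc 140 mm in diameter, flat top 80 mm above the bench, with three round lugs (18 mm) and one straight radial rib standing 10 mm higher (to 90 mm). Angle in rad, anticlockwise from above; at 0 the rib points along the dial unit's +x. Leave it as it is; stiff (about 5 N at the rim) but turns if rubbed or pushed.
- ring_index (a point): Top of the rib on the outer ring, 66 mm from the dial's axis, 90 mm above the bench. The rib is 20 mm long, 7 mm wide, from 51 to 71 mm radius.
- knob_centre (a point): On the dial's axis at 135 mm above the bench, the height of the inner knob's top.
- fine_knob (a joint): Small inner knob on the ring: black hub 50 mm wide with an upright pointer blade 14 mm thick, reaching 52 mm from the axis (20 mm on the other side), at heights 99 to 135 mm, clear above ring, lugs and rib. Angle relative to the ring, rad, anticlockwise from above: 0 = pointer over the rib; starts at -2 to -0.9. Light friction (about 1.5 N at the blade), stays where left; can go past 0.
- knob_tip (a point): Tip of the pointer blade, top edge, 52 mm from the dial's axis.
- lock_button (a joint): Lock button travel in m: 0 = up, 0.008 = fully down (about 6 N); springs back.
- lock_button_top (a point): Centre of the top of the lock button, a round grey plastic button 34 mm in diameter on the near end of the dial unit.
- casting_a: Loose rough clamp casting, ring 64 mm in diameter, 30 mm high, with two ears; bystander between the fixture and the dial unit, near the robot. Origin under the ring's centre.
- casting_b: Same kind of casting; bystander at the far middle of the bench.
- casting_c: Same kind of casting; bystander at the left.
- hammer: Hammer lying at the left; bystander.
- wrench: Wrench lying at the right; bystander.
- oil_bottle: Grey plastic oil bottle, 64 mm in diameter, 160 mm high, at the left; bystander.

How it is judged (in metres and radians):
On the way, in this order (a step that is already met when the one before it is completed fails the run):
1. the guide block is fully home and the spring catch has snapped back behind it (x of guide_block in the frame of fixture between 0.0705 and 0.078 m and z of guide_block in the frame of fixture below 0.016 m and angle between the x axis of guide_block and the x axis of fixture, either way round below 0.1 rad and value of joint catch below 0.08 rad), for 0.2 s.
2. the clamp arm is swung across the block (value of joint clamp_arm above 1.95 rad), for 0.2 s.
3. the inner knob's pointer is in line with the rib of the outer ring (value of joint fine_knob between -0.12 and 0.12 rad and distance of ring_index from where it was at the start of the episode below 0.006 m), for 0.2 s.
4. the lock button is pressed fully down (value of joint lock_button above 0.006 m), for 0.05 s.
At the end, for the whole second after the job is handed in: Guide block flat, at rest, within 4.5 mm of the end stop; catch sprung back (under 0.08 rad) behind it; clamp arm at 1.95 rad or more; inner pointer within 0.12 rad of the rib; outer ring's rib within 6 mm of its start; lock button up again (all of step 1 and all of step 3 and value of joint clamp_arm above 1.95 rad and value of joint lock_button below 0.002 m and linear speed of guide_block below 0.02 m/s); the robot touches nothing.
It fails at once if the outer ring is turned (its rib moves more than 6 mm) (distance of ring_index from where it was at the start of the episode above 0.006 m).
It fails at once if a bystander on the bench is moved more than 30 mm (distance of any of casting_a, casting_b, casting_c, hammer, wrench, oil_bottle from where it was at the start of the episode above 0.03 m).
It also fails if it takes over 72 s, if anything falls off the work surface, if the arm or the gripper's body presses on something with over 40 N, if the wrist force passes 120 N, or if a joint passes its speed limit or range.

## Working session

There is one attempt and no reset: what is moved stays moved. The work goes in short steps, Python scripts to look and compute and a tool call to move; the robot and the scene stay as the last step left them, time stands still between calls to the robot, and variables do not carry over. Pictures are saved under pics/ and viewed, and the job is handed in when it is done.

Besides the shell and the picture viewer there is one more tool, called after "Emit:" by a JSON object that holds its "name" and its "arguments", one argument or row to a line. drive_tool: Moves the arm, as the interface text tells. Shifts and turns lie within -1 to 1; 1 stands for 0.04 m of shift or 120 degrees of turn. Its arguments: {"type":"object","properties":{"increments":{"type":"array"},"hand":{"type":"number"},"squeeze":{"type":"number"}},"required":["increments"]}

```bash
mkdir -p pics
python3 - <<'E'
from cell import env
import cv2, numpy as np, pickle
print({k:np.round(v,4).tolist() if not isinstance(v,float) else v for k,v in env.get_obs().items()})
d={}
for n in("scene","top"):
    c=env.read_camera(n); d[n]=c
    cv2.imwrite(f"pics/{n}0.png",c["frame"][:,:,::-1])
    print(n,c["fx"],c["fy"],c["cx"],c["cy"],c["distortion"],np.round(c["R"],4).tolist(),np.round(c["t"],4), -np.array(c["R"]).T@c["t"])
pickle.dump(d,open("cam0.pkl","wb"))
E
```

```text
{'time_s': 0.0, 'qpos': [73.9171, 18.4404, -4.0154, 83.1748, 1.2953, 78.5436, -3.2607], 'joint_velocities': [0.0112, 0.0299, 0.0008, -0.1633, 0.0895, -0.0176, 0.0132], 'effort': [-0.0, -49.1287, -0.4039, -31.2537, -0.064, 0.0438, 0.0002], 'tool_pos': [0.1886, -0.6214, 0.2214], 'tool_rot': [-176.8335, 89.8862, 110.0583], 'force': [-0.0897, -0.1951, -1.2233], 'wrist_torque': [0.0311, -0.0358, -0.0364], 'grip_width': 0.08733273364096435}
scene 473.4010611615761 473.4010611615761 313.54431952557877 246.41760487405477 [0.01056212 0.         0.         0.         0.        ] [[-0.5503, 0.8349, -0.0073], [0.6681, 0.4351, -0.6037], [-0.5008, -0.3371, -0.7972]] [ 0.3282 -0.3421  1.573 ] [1.19702013 0.40496371 1.04993867]
top 493.80981308670215 493.80981308670215 326.45409247086155 229.23932975878665 [-0.05572655  0.          0.          0.          0.        ] [[0.046, -0.9989, 0.0054], [-0.9734, -0.0461, -0.2246], [0.2246, 0.005, -0.9744]] [-0.0103  0.6141  1.4203] [0.27917201 0.01084666 1.52193352]
```

View pics/scene0.png

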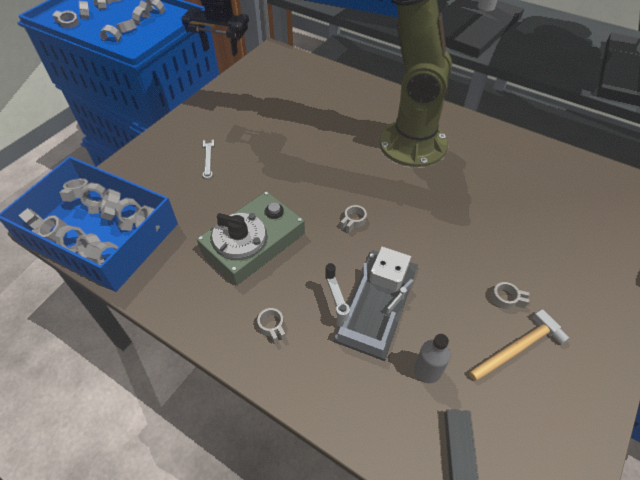

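View pics/top0.png

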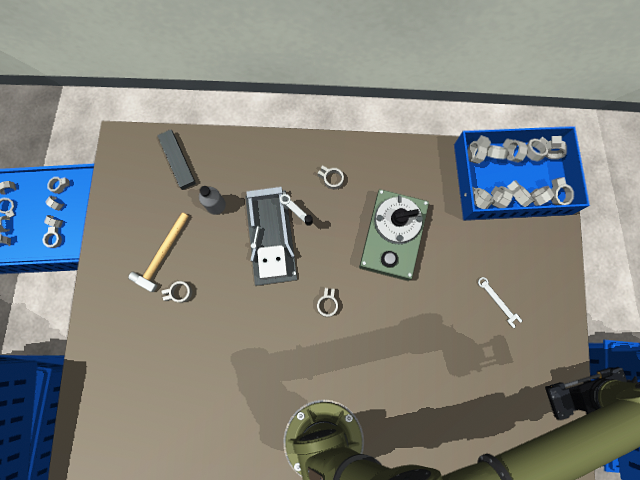

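Both views show the scene clear of the arm: the top view has the fixture near (270,237), the dial near (400,217) and the button near (390,259). I'll enlarge both regions.

```bash
cat > h.py <<'E'
import cv2, numpy as np, pickle
def K(c): return np.array([[c["fx"],0,c["cx"]],[0,c["fy"],c["cy"]],[0,0,1.]])
def ray(c,uv):
    p=cv2.undistortPoints(np.array([[uv]],float),K(c),np.array(c["distortion"]))[0,0]
    R=np.array(c["R"]);t=np.array(c["t"])
    return -R.T@t, R.T@np.array([p[0],p[1],1.])
def onz(c,uv,z):
    o,d=ray(c,uv); return o+d*(z-o[2])/d[2]
def proj(c,X):
    return cv2.projectPoints(np.array(X,float).reshape(-1,1,3),cv2.Rodrigues(np.array(c["R"]))[0],np.array(c["t"]),K(c),np.array(c["distortion"]))[0][:,0]
def crop(c,x0,y0,x1,y1,s,fn,step=10):
    f=cv2.resize(c["frame"][y0:y1,x0:x1,::-1],None,fx=s,fy=s,interpolation=cv2.INTER_CUBIC)
    for x in range(x0-x0%step+step,x1,step):
        cv2.line(f,((x-x0)*s,0),((x-x0)*s,6),(0,0,255),1); cv2.putText(f,str(x),((x-x0)*s-8,16),0,.35,(0,0,255),1)
    for y in range(y0-y0%step+step,y1,step):
        cv2.line(f,(0,(y-y0)*s),(6,(y-y0)*s),(0,0,255),1); cv2.putText(f,str(y),(8,(y-y0)*s+4),0,.35,(0,0,255),1)
    cv2.imwrite(fn,f)
E
python3 - <<'E'
from h import *
d=pickle.load(open("cam0.pkl","rb"))
crop(d["top"],235,175,335,295,5,"pics/t_fix.png")
crop(d["top"],350,180,440,290,5,"pics/t_dial.png")
crop(d["scene"],315,235,425,365,4,"pics/s_fix.png")
crop(d["scene"],190,185,310,285,5,"pics/s_dial.png")
E
```

```text
(no output)
```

View pics/t_fix.png

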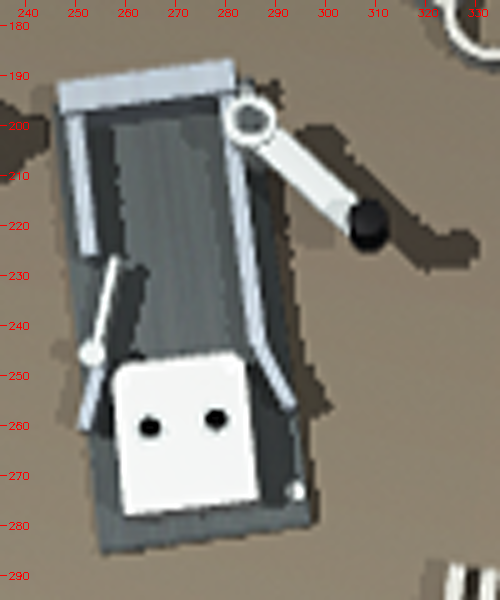

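View pics/t_dial.png

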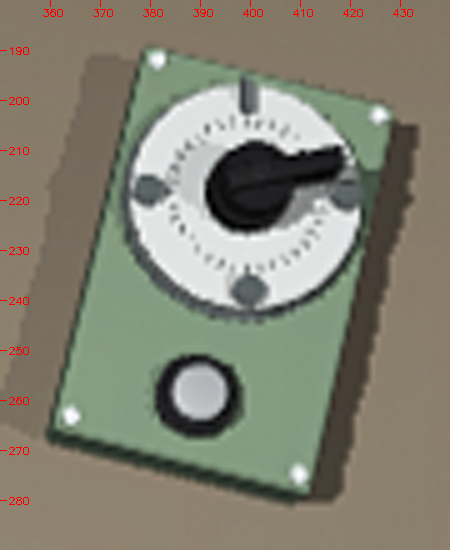

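View pics/s_fix.png

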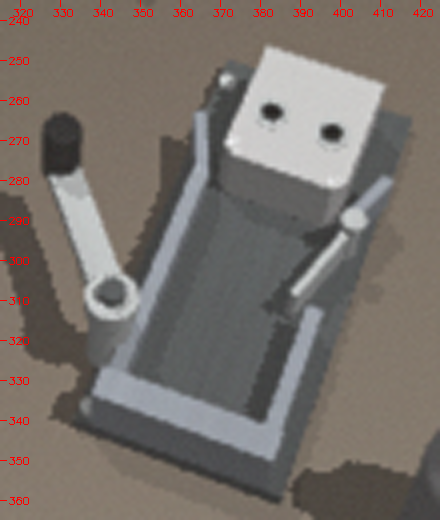

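View pics/s_dial.png

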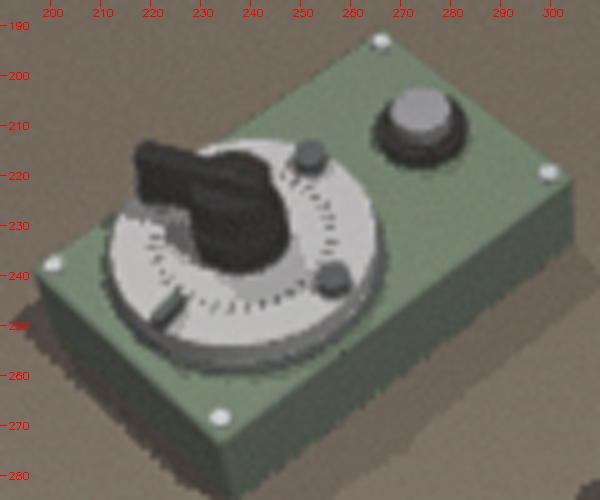

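Run:
```python
from h import *
d=pickle.load(open("cam0.pkl","rb")); T=d["top"];S=d["scene"]
def fit(P,Q):
    P=np.array(P);Q=np.array(Q);p=P.mean(0);q=Q.mean(0)
    H=(P-p).T@(Q-q); a=np.arctan2(H[0,1]-H[1,0],H[0,0]+H[1,1])
    R=np.array([[np.cos(a),-np.sin(a)],[np.sin(a),np.cos(a)]]);o=q-R@p
    print("yaw",np.degrees(a),"o",o,"res mm",np.round(1000*(Q-(P@R.T+o)),1).tolist()); return a,o,R
print("fixture top")
obs=[((-.150,.065),.012,(255.5,284)),((-.150,-.065),.012,(296.5,279)),((.09,-.062),.088,(285,198.5)),((-.034,.052),.040,(253.3,245.8)),((.026,.033),.040,(258,226.5))]
fit([o[0] for o in obs],[onz(T,o[2],o[1])[:2] for o in obs])
print("scene")
obs=[((.09,-.062),.088,(342.5,308)),((-.034,.052),.040,(403,289)),((.026,.033),.040,(389,306)) ]
fit([o[0] for o in obs],[onz(S,o[2],o[1])[:2] for o in obs])
print("block top corners/holes")
for uv in [(260,277.5),(287,274.5),(284,249),(257.5,251),(265,260.3),(278,258.7)]: print(onz(T,uv,.057)[:2])
print("scene block holes",[onz(S,u,.057)[:2] for u in [(382.5,263),(397.5,268)]], [onz(S,u,.057)[:2] for u in [(381,246.5),(410.5,256.5)]])
print("handle",onz(T,(308.7,218.5),.114),onz(S,(332.5,263.5),.114))
print("dial: button",onz(T,(390,258),.075),onz(S,(273.5,206.5),.075))
print("screws z60"); q=[onz(T,u,.06)[:2] for u in [(371.5,192),(415.8,203),(354,263),(400,274.8)]]; print(q,np.mean(q,0))
q=[onz(S,u,.06)[:2] for u in [(200.8,238),(234.2,268.2),(266.3,193.5),(299.8,220)]]; print(q,np.mean(q,0))
print("rib",onz(T,(399.5,199),.09),onz(S,(223.5,246.5),.09))
print("lugs",[onz(T,u,.09)[:2] for u in [(380,218),(419.5,218.5),(399.5,238)]],[onz(S,u,.09)[:2] for u in [(252,216),(256.5,279-38)]])
print("tip",onz(T,(417.5,211.5),.135),onz(S,(220,214.5),.135))
```

```text
fixture top
yaw 10.389247386850519 o [0.6013353  0.19300975] res mm [[2.9, -2.1], [0.8, 1.2], [-2.0, -0.4], [-0.2, 1.5], [-1.5, -0.3]]
scene
yaw 13.736713696650883 o [0.59922812 0.19422986] res mm [[4.2, -2.3], [-1.9, 2.2], [-2.3, 0.0]]
block top corners/holes
[0.46005773 0.20943566]
[0.47288647 0.12960259]
[0.54966998 0.14354784]
[0.53974638 0.22300744]
[0.51252204 0.19831685]
[0.51923894 0.15963553]
scene block holes [array([0.5213587 , 0.16233388]), array([0.51429258, 0.20156568])] [array([0.47674954, 0.1337928 ]), array([0.46380693, 0.21303713])]
handle [0.63359947 0.07177805 0.114     ] [0.6272352  0.07604676 0.114     ]
dial: button [ 0.53397534 -0.17438166  0.075     ] [ 0.5294293  -0.17597594  0.075     ]
screws z60
[array([ 0.74092693, -0.1154426 ]), array([ 0.71216449, -0.25310449]), array([ 0.51644768, -0.0687145 ]), array([ 0.48722043, -0.20709704])] [ 0.61418988 -0.16108966]
[array([ 0.71547766, -0.28065265]), array([ 0.74287714, -0.14414712]), array([ 0.49010721, -0.23185529]), array([ 0.5198567 , -0.09507559])] [ 0.61707968 -0.18793266]
rib [ 0.71346084 -0.19816166  0.09      ] [ 0.71931072 -0.19290641  0.09      ]
lugs [array([ 0.65132402, -0.14036097]), array([ 0.6554545 , -0.25905024]), array([ 0.59281324, -0.19965927])] [array([ 0.59857834, -0.19511095]), array([ 0.6593276 , -0.13326055])]
tip [ 0.66441825 -0.24465146  0.135     ] [ 0.66730333 -0.23877796  0.135     ]
```

```bash
cat >> h.py <<'E'
def tri(T,a,S,b):
    o1,d1=ray(T,a);o2,d2=ray(S,b);d1=d1/np.linalg.norm(d1);d2=d2/np.linalg.norm(d2)
    s=np.linalg.lstsq(np.stack([d1,-d2],1),o2-o1,rcond=None)[0]
    p=o1+s[0]*d1;q=o2+s[1]*d2
    return np.round((p+q)/2,4),round(1000*np.linalg.norm(p-q),1)
E
python3 - <<'E'
from h import *
d=pickle.load(open("cam0.pkl","rb")); T=d["top"];S=d["scene"]
for n,a,b in [("hub88",(285,199),(342.5,308)),("hinge",(253.3,245.8),(403,288.5)),("ctip",(258,226.5),(389,306)),("hole1",(265,260.3),(397.5,268)),("hole2",(278,258.7),(382.5,263)),
 ("handle114",(308.7,218.5),(332.5,263)),("rearR",(287,274.5),(381,246.5)),("rearL",(260,277.5),(410.5,256.5)),("button",(390,258),(274,207)),
 ("rib",(399.8,199),(223.5,246.5)),("lugL",(380,218),(256.5,278-38)),("lugN",(399.5,238),(252,216)),("tip",(418.6,211.4),(218,215)),
 ("sc1",(381.4,191.8),(234.2,268.2)),("sc2",(425.8,203),(200.8,238)),("sc3",(364,263),(299.8,220)),("sc4",(409.8,274.8),(266.3,193.5))]:
    print(n,*tri(T,a,S,b))
q=np.array([onz(T,u,.06)[:2] for u in [(381.4,191.8),(425.8,203),(364,263),(409.8,274.8)]]);print(q.mean(0),np.degrees(np.arctan2(*(q[:2].mean(0)-q[2:].mean(0))[::-1])))
q=np.array([onz(S,u,.06)[:2] for u in [(234.2,268.2),(200.8,238),(299.8,220),(266.3,193.5)]]);print(q.mean(0),np.degrees(np.arctan2(*(q[:2].mean(0)-q[2:].mean(0))[::-1])))
print("bottle cap",tri(T,(206,190),S,(440,342)))
from scipy.spatial.transform import Rotation as Ro
print(Ro.from_euler('xyz',[-176.8335, 89.8862, 110.0583],degrees=True).as_matrix().round(3))
E
```

```text
hub88 [0.7003 0.1495 0.0771] 1.6
hinge [0.5564 0.2389 0.0485] 1.5
ctip [0.6177 0.2312 0.0443] 4.4
hole1 [0.5126 0.1998 0.0538] 2.4
hole2 [0.5195 0.1608 0.0537] 1.7
handle114 [0.6308 0.0744 0.1199] 6.3
rearR [0.4732 0.1312 0.0514] 2.4
rearL [0.4604 0.2111 0.0518] 2.0
button [ 0.5328 -0.1729  0.0783] 2.3
rib [ 0.7155 -0.1994  0.0814] 2.2
lugL [ 0.6528 -0.1404  0.0825] 1.8
lugN [ 0.5941 -0.2003  0.0826] 1.1
tip [ 0.6668 -0.2488  0.1265] 1.6
sc1 [ 0.7428 -0.1454  0.0592] 1.7
sc2 [ 0.7141 -0.284   0.0566] 1.9
sc3 [ 0.5179 -0.0979  0.0565] 2.2
sc4 [ 0.4882 -0.2356  0.0567] 3.2
[ 0.61578156 -0.19131158] -11.928646781119209
[ 0.61707968 -0.18793266] -12.312668865892185
bottle cap (array([0.6958, 0.3766, 0.1482]), np.float64(5.1))
[[-0.001  0.957  0.291]
 [ 0.002  0.291 -0.957]
 [-1.    -0.    -0.002]]
```

Emit:
{"name": "drive_tool", "arguments": {
  "increments": [
    [[0,0.4,-0.3],[0,0,0]],
    [[0,0.8,-0.6],[0,0,0]],
    [[0,0.8,-0.6],[0,0,0]],
    [[0,0.8,-0.6],[0,0,0]],
    [[0,0.8,-0.6],[0,0,0]],
    [[0,0.8,-0.6],[0,0,0]],
    [[0,0.8,-0.6],[0,0,0]],
    [[0,0.8,-0.6],[0,0,0]],
    [[0,0.8,-0.6],[0,0,0]],
    [[0,0.8,-0.6],[0,0,0]]
  ],
  "hand": -1,
  "squeeze": 10
}}

```text
time_s: 1.1
tool_pos: [0.414, -0.3139, 0.2223]
tool_rot: [-104.1, 90.0, -177.2]
force: [0.5, 0.0, -0.7]
grip_width: 0.0151
```

```bash
cat > g.py <<'E'
import sys, numpy as np
from scipy.spatial.transform import Rotation as Ro
from cell import env
# usage: g.py x y z yawz(deg of tool z axis in world; 'k' keep)
o=env.get_obs(); p=np.array(o["tool_pos"]); R=Ro.from_euler('xyz',o["tool_rot"],degrees=True).as_matrix()
zy=np.degrees(np.arctan2(R[1,2],R[0,2]))
print("t",round(o["time_s"],2),"pos",p.round(4),"zyaw",zy.round(2),"xax",R[:,0].round(3),"F",np.round(o["force"],1),"w",round(o["grip_width"],4),"q",np.round(o["qpos"],1))
if len(sys.argv)>1:
    t=np.array([float(v) for v in sys.argv[1:4]])
    tool=R.T@(t-p); print("shift units",(tool/.04).round(3),"rows>=",np.ceil(np.linalg.norm(tool)/.045))
    if len(sys.argv)>4:
        dz=(float(sys.argv[4])-zy+180)%360-180
        print("wx units total",round(-dz/120,4),"(max .0715/row)")
E
python3 g.py .47 -.25 .22 -79.5
```

```text
t 1.1 pos [ 0.414  -0.3139  0.2223] zyaw -73.12 xax [-0. -0. -1.] F [ 0.5  0.  -0.7] w 0.0151 q [ 53.    3.4 -19.4 100.9   1.2  75.9 -39.8]
shift units [ 0.057  1.805 -1.123] rows>= 2.0
wx units total 0.0532 (max .0715/row)
```

Emit:
{"name": "drive_tool", "arguments": {
  "increments": [
    [[0,0.9,-0.55],[0.0532,0,0]],
    [[0,0.9,-0.55],[0,0,0]],
    [[0,0.1,-0.9],[0,0,0]],
    [[0,0.1,-0.9],[0,0,0]],
    [[0,0.1,-0.9],[0,0,0]],
    [[0,0.1,-0.9],[0,0,0]],
    [[0,0.1,-0.9],[0,0,0]],
    [[0,0.1,-0.9],[0,0,0]],
    [[0,0.1,-0.9],[0,0,0]],
    [[0,0.1,-0.9],[0,0,0]]
  ]
}}

```text
time_s: 2.1
tool_pos: [0.4512, 0.0346, 0.2223]
tool_rot: [-40.5, 90.0, -120.0]
force: [1.8, 0.8, 0.1]
grip_width: 0.0005
```

```bash
python3 g.py .4275 .1636 .10 -79.5
```

```text
t 2.1 pos [0.4512 0.0346 0.2223] zyaw -79.5 xax [-0. -0. -1.] F [1.8 0.8 0.1] w 0.0005 q [ 33.9  -5.5 -38.8 108.4  -3.5  75.9 -83.4]
shift units [ 3.056  0.005 -3.28 ] rows>= 4.0
wx units total 0.0 (max .0715/row)
```

Emit:
{"name": "drive_tool", "arguments": {
  "increments": [
    [[0.4,0,-0.8],[0,0,0]],
    [[0.6,0,-0.8],[0,0,0]],
    [[0.6,0,-0.8],[0,0,0]],
    [[0.6,0,-0.6],[0,0,0]],
    [[0.6,0,-0.28],[0,0,0]],
    [[0.5,0,0],[0,0,0]],
    [[0.5,0,0],[0,0,0]],
    [[0.4,0,0],[0,0,0]],
    [[0.2,0,0],[0,0,0]],
    [[0,0,0],[0,0,0]]
  ]
}}

```text
time_s: 3.1
tool_pos: [0.4269, 0.1619, 0.0455]
tool_rot: [-95.6, 89.9, -175.1]
force: [-0.2, 0.2, 0.1]
grip_width: 0.0007
```

```bash
python3 g.py .4275 .1636 .044 -79.5
python3 - <<'E'
from h import *
from cell import env
c=env.read_camera("scene"); crop(c,315,205,445,335,4,"pics/s1.png")
E
```

```text
t 3.1 pos [0.4269 0.1619 0.0455] zyaw -79.48 xax [-0.003 -0.    -1.   ] F [-0.2  0.2  0.1] w 0.0007 q [  23.2    9.3  -49.5  119.4    8.6   55.  -110.4]
shift units [ 0.038  0.023 -0.038] rows>= 1.0
wx units total 0.0002 (max .0715/row)
```

View pics/s1.png

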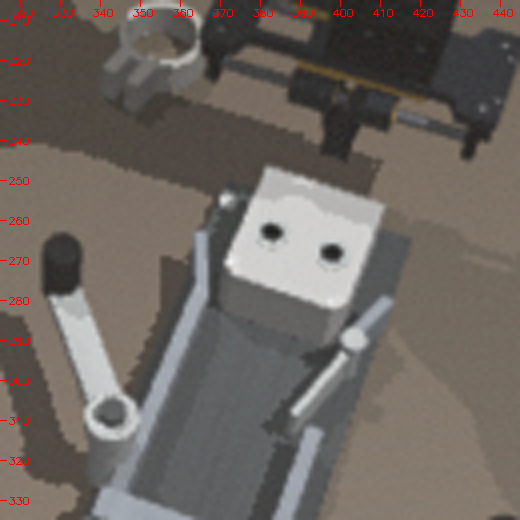

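The fingers are behind the block's rear face centre, at about (338,150) in the crop, and the path is clear. I'll push forward now.

Emit:
{"name": "drive_tool", "arguments": {
  "increments": [
    [[0.04,0.3,-0.03],[0,0,0]],
    [[0,0.25,0],[0,0,0]],
    [[0,0.2,0],[0,0,0]],
    [[0,0.2,0],[0,0,0]],
    [[0,0.2,0],[0,0,0]],
    [[0,0.2,0],[0,0,0]],
    [[0,0.2,0],[0,0,0]],
    [[0,0.2,0],[0,0,0]],
    [[0,0.2,0],[0,0,0]],
    [[0,0.2,0],[0,0,0]]
  ]
}}

```text
time_s: 4.15
tool_pos: [0.5127, 0.1789, 0.0447]
tool_rot: [-62.6, 90.0, -142.1]
force: [-2.7, -0.5, 1.3]
grip_width: 0.0005
```

Emit:
{"name": "drive_tool", "arguments": {
  "increments": [
    [[0,0.2,0],[0,0,0]],
    [[0,0.2,0],[0,0,0]],
    [[0,0.2,0],[0,0,0]],
    [[0,0.2,0],[0,0,0]],
    [[0,0,0],[0,0,0]]
  ]
}}

```text
time_s: 4.65
tool_pos: [0.5457, 0.1853, 0.0451]
tool_rot: [110.3, 89.8, 30.7]
force: [-0.1, 0.2, 0.3]
grip_width: 0.0006
```

```bash
python3 g.py .6202 .1972 .044 -79.5
python3 - <<'E'
from h import *
from cell import env
c=env.read_camera("scene"); crop(c,315,205,445,335,4,"pics/s2.png")
E
```

```text
t 4.65 pos [0.5457 0.1853 0.0451] zyaw -79.52 xax [ 0.002  0.001 -1.   ] F [-0.1  0.2  0.3] w 0.0006 q [  15.7   24.5  -44.5  103.7   19.7   59.6 -115.7]
shift units [0.032 1.886 0.047] rows>= 2.0
wx units total -0.0002 (max .0715/row)
```

View pics/s2.png

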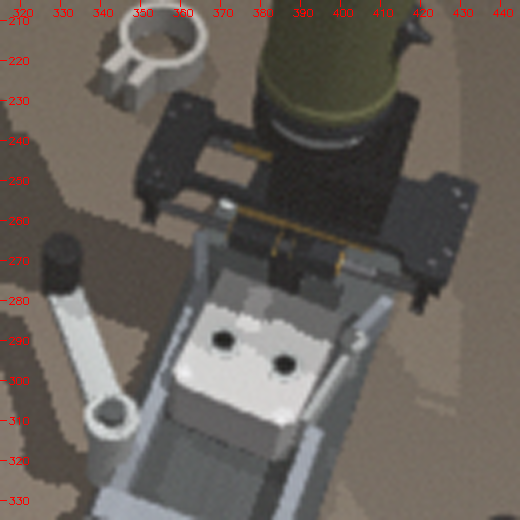

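Emit:
{"name": "drive_tool", "arguments": {
  "increments": [
    [[0,0.2,-0.02],[0,0,0]],
    [[0,0.2,-0.02],[0,0,0]],
    [[0,0.2,-0.02],[0,0,0]],
    [[0,0.2,-0.02],[0,0,0]],
    [[0,0.2,0],[0,0,0]],
    [[0,0.2,0],[0,0,0]],
    [[0,0.2,0],[0,0,0]],
    [[0,0.2,0],[0,0,0]],
    [[0,0,0],[0,0,0]]
  ]
}}

```text
time_s: 5.6
tool_pos: [0.608, 0.2004, 0.0452]
tool_rot: [115.2, 89.8, 35.7]
force: [0.5, 0.1, -0.4]
grip_width: 0.0003
```

```bash
python3 g.py .6202 .1972 .044 -79.5
python3 - <<'E'
from h import *
from cell import env
c=env.read_camera("scene"); crop(c,315,235,445,365,4,"pics/s3.png")
E
```

```text
t 5.6 pos [0.608  0.2004 0.0452] zyaw -79.52 xax [ 0.002  0.002 -1.   ] F [ 0.5  0.1 -0.4] w 0.0003 q [  11.7   31.4  -42.1   94.4   23.    63.  -116.2]
shift units [0.03  0.285 0.135] rows>= 1.0
wx units total -0.0001 (max .0715/row)
```

View pics/s3.png

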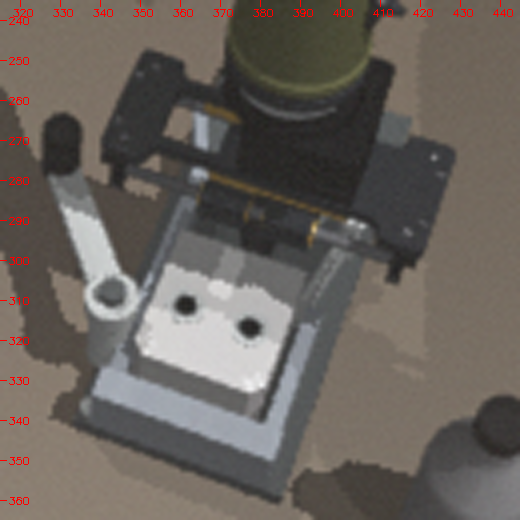

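Emit:
{"name": "drive_tool", "arguments": {
  "increments": [
    [[0,0.1,0],[0,0,0]],
    [[0,0.1,0],[0,0,0]],
    [[0,0.05,0],[0,0,0]],
    [[0,0.05,0],[0,0,0]]
  ]
}}

```text
time_s: 6.05
tool_pos: [0.6174, 0.2024, 0.0449]
tool_rot: [-116.3, 89.9, 164.2]
force: [-3.2, -0.1, 1.2]
grip_width: 0.0006
```

Emit:
{"name": "drive_tool", "arguments": {
  "increments": [
    [[0,0.04,0],[0,0,0]],
    [[0,0.04,0],[0,0,0]]
  ]
}}

```text
time_s: 6.25
tool_pos: [0.621, 0.2027, 0.0448]
tool_rot: [-138.2, 90.0, 142.4]
force: [-6.2, 0.3, 2.7]
grip_width: 0.0006
```

```bash
python3 g.py .6202 .1972 .044 -79.5
python3 - <<'E'
from h import *
from cell import env
c=env.read_camera("scene"); crop(c,315,235,445,365,4,"pics/s4.png")
E
```

```text
t 6.25 pos [0.621  0.2027 0.0448] zyaw -79.49 xax [-0.  0. -1.] F [-6.2  0.3  2.7] w 0.0006 q [  10.9   32.9  -41.6   92.2   23.6   64.  -116.1]
shift units [ 0.021 -0.046  0.131] rows>= 1.0
wx units total 0.0001 (max .0715/row)
```

View pics/s4.png

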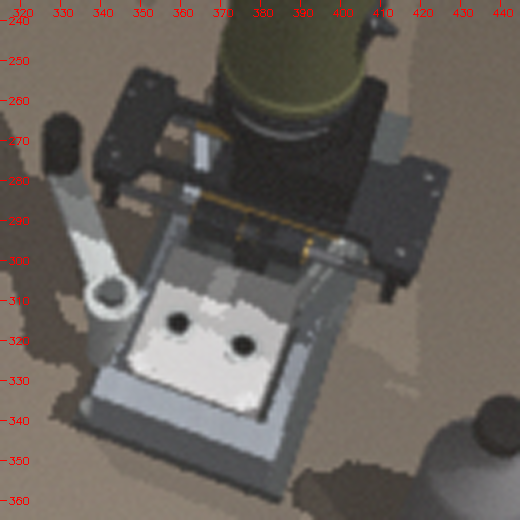

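Emit:
{"name": "drive_tool", "arguments": {
  "increments": [
    [[0,0.05,0],[0,0,0]],
    [[0,0.05,0],[0,0,0]]
  ]
}}

```text
time_s: 6.5
tool_pos: [0.6211, 0.2025, 0.0443]
tool_rot: [-79.4, 89.5, -158.9]
force: [-14.4, -3.0, 8.6]
grip_width: 0.0008
```

Emit:
{"name": "drive_tool", "arguments": {
  "increments": [
    [[0,0.05,0],[0,0,0]],
    [[0,0.05,0],[0,0,0]]
  ]
}}

```text
time_s: 6.7
tool_pos: [0.6212, 0.2027, 0.0436]
tool_rot: [-79.9, 89.0, -159.4]
force: [-23.7, -5.5, 12.6]
grip_width: 0.0004
```

```bash
python3 g.py .6202 .1972 .044 -79.5
python3 - <<'E'
from h import *
from cell import env
c=env.read_camera("scene"); crop(c,315,235,445,365,4,"pics/s5.png")
E
```

```text
t 6.7 pos [0.6212 0.2027 0.0436] zyaw -79.43 xax [-0.016 -0.006 -1.   ] F [-23.7  -5.5  12.6] w 0.0004 q [  10.4   33.7  -41.4   91.3   23.7   65.2 -116. ]
shift units [-0.008 -0.049  0.13 ] rows>= 1.0
wx units total 0.0006 (max .0715/row)
```

View pics/s5.png

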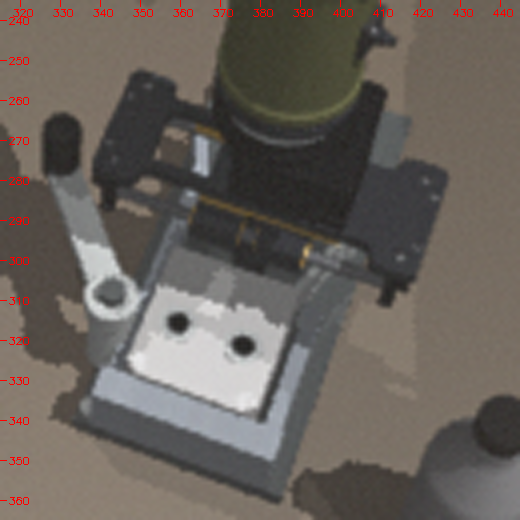

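The tool stopped dead at x = 0.621 as force rose to 24 N, so the block is against the stop. I'll back off, lift and check the catch.

Emit:
{"name": "drive_tool", "arguments": {
  "increments": [
    [[0,-0.3,0],[0,0,0]],
    [[-0.1,-0.5,0.1],[0,0,0]],
    [[-0.6,-0.7,0.3],[0,0,0]],
    [[-0.8,-0.6,0.6],[0,0,0]],
    [[-0.8,-0.6,0.7],[0,0,0]],
    [[-0.8,-0.6,0.8],[0,0,0]],
    [[-0.3,-0.5,0.9],[0,0,0]],
    [[0,0,0.9],[0,0,0]],
    [[0,0,0.9],[0,0,0]],
    [[0,0,0.6],[0,0,0]]
  ]
}}

```text
time_s: 7.75
tool_pos: [0.5234, -0.0556, 0.1812]
tool_rot: [36.7, 89.7, -43.0]
force: [-0.2, -0.2, -0.4]
grip_width: 0.0002
```

```bash
python3 g.py
python3 - <<'E'
from h import *
from cell import env
d={}
for n in ("scene","top"): d[n]=env.read_camera(n)
pickle.dump(d,open("cam1.pkl","wb"))
a=d["scene"];crop(a,315,235,425,365,4,"pics/s6.png"); crop(d["top"],235,175,335,295,4,"pics/t6.png")
i=cv2.imread("pics/s6.png");j=cv2.imread("pics/t6.png");k=np.zeros((520,i.shape[1]+j.shape[1],3),np.uint8);k[:i.shape[0],:i.shape[1]]=i;k[:j.shape[0],i.shape[1]:]=j;cv2.imwrite("pics/st6.png",k[:, :800*1])
print(k.shape)
E
```

```text
t 7.75 pos [ 0.5234 -0.0556  0.1812] zyaw -79.72 xax [ 0.004 -0.003 -1.   ] F [-0.2 -0.2 -0.4] w 0.0002 q [ 42.    7.6 -41.7 102.8   5.5  71.3 -80.9]
(520, 840, 3)
```

View pics/st6.png

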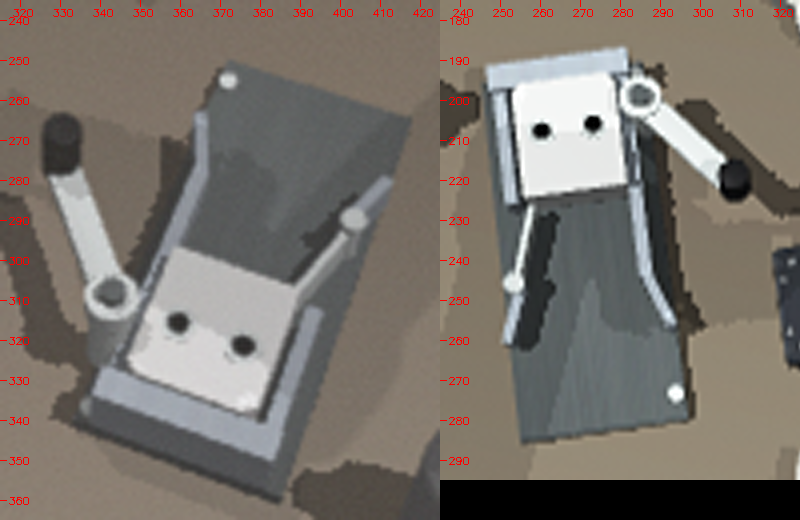

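The block is home against the stop, and the catch tip at top (257.7,226) is back at its rest position. Next is the clamp handle.

```bash
python3 g.py .6323 .0754 .15 -79.5
python3 - <<'E'
from h import *
d=pickle.load(open("cam1.pkl","rb"));T=d["top"];S=d["scene"]
a=np.radians(10.5);R=np.array([[np.cos(a),np.sin(a)],[-np.sin(a),np.cos(a)]]);o=np.array([.6003,.1935])
for c,u in((T,(266.75,206.75)),(S,(367.2,318))):
    print("block xf,yf",R@(onz(c,u,.057)[:2]-o))
    
for c,u in((T,(257.7,226.5)),(S,(389,306))): print("catch tip",R@(onz(c,u,.04)[:2]-o))
E
```

```text
t 7.85 pos [ 0.5234 -0.0569  0.1806] zyaw -79.93 xax [ 0.003 -0.003 -1.   ] F [ 0.8  0.3 -0.5] w 0.0004 q [ 42.    7.7 -41.5 102.8   5.5  71.3 -81. ]
shift units [ 0.761  3.258 -2.782] rows>= 4.0
wx units total -0.0036 (max .0715/row)
block xf,yf [ 0.07961819 -0.00281432]
block xf,yf [ 0.08186735 -0.00075877]
catch tip [0.02556021 0.03316765]
catch tip [0.02087351 0.03580519]
```

Emit:
{"name": "drive_tool", "arguments": {
  "increments": [
    [[0,0.6,-0.5],[0,0,0]],
    [[0,0.7,-0.6],[0,0,0]],
    [[0,0.7,-0.6],[0,0,0]],
    [[0.1,0.7,-0.6],[0,0,0]],
    [[0.2,0.4,-0.3],[0,0,0]],
    [[0.3,0.15,-0.18],[0,0,0]],
    [[0.16,0,0],[0,0,0]],
    [[0,0,0],[0,0,0]]
  ],
  "hand": 0
}}

```text
time_s: 8.65
tool_pos: [0.6284, 0.0809, 0.1482]
tool_rot: [-73.7, 89.8, -153.2]
force: [-0.4, -0.2, 0.0]
grip_width: 0.0426
```

```bash
python3 g.py .6323 .0754 .094 -79.5
python3 - <<'E'
from h import *
from cell import env
c=env.read_camera("scene"); crop(c,280,215,400,335,4,"pics/s7.png")
E
```

```text
t 8.65 pos [0.6284 0.0809 0.1482] zyaw -79.51 xax [-0.003 -0.001 -1.   ] F [-0.4 -0.2  0. ] w 0.0426 q [  23.9   24.8  -43.4   89.7   17.6   72.7 -101.8]
shift units [1.355 0.074 0.152] rows>= 2.0
wx units total -0.0001 (max .0715/row)
```

View pics/s7.png

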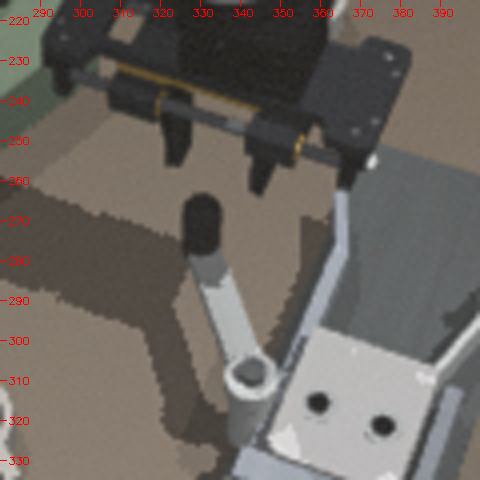

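Emit:
{"name": "drive_tool", "arguments": {
  "increments": [
    [[0,0.07,0.15],[0,0,0]],
    [[0.3,0,0],[0,0,0]],
    [[0.4,0,0],[0,0,0]],
    [[0.4,0,0],[0,0,0]],
    [[0.22,0,0],[0,0,0]],
    [[0,0,0],[0,0,0]]
  ]
}}

```text
time_s: 9.3
tool_pos: [0.6319, 0.0764, 0.0944]
tool_rot: [-97.8, 89.8, -177.3]
force: [0.2, 0.4, 0.4]
grip_width: 0.0435
```

Emit:
{"name": "drive_tool", "arguments": {
  "increments": [
    [[0,0,0],[0,0,0]],
    [[0,0,0],[0,0,0]],
    [[0,0,0],[0,0,0]],
    [[0,0,0],[0,0,0]],
    [[0,0,0],[0,0,0]]
  ],
  "hand": -1,
  "squeeze": 10
}}

```text
time_s: 9.8
tool_pos: [0.6337, 0.0757, 0.0976]
tool_rot: [3.1, 89.9, -76.4]
force: [-2.2, -1.6, 2.6]
grip_width: 0.0234
```

```bash
python3 g.py .6323 .0754 .094 -79.5
python3 - <<'E'
from h import *
from cell import env
c=env.read_camera("scene"); crop(c,280,215,400,335,4,"pics/s8.png")
E
```

```text
t 9.8 pos [0.6337 0.0757 0.0976] zyaw -79.53 xax [ 0.    -0.001 -1.   ] F [-2.2 -1.6  2.6] w 0.0234 q [  23.3   27.8  -42.2   92.1   19.9   67.8 -102.7]
shift units [ 0.09  -0.037  0.001] rows>= 1.0
wx units total -0.0003 (max .0715/row)
```

View pics/s8.png

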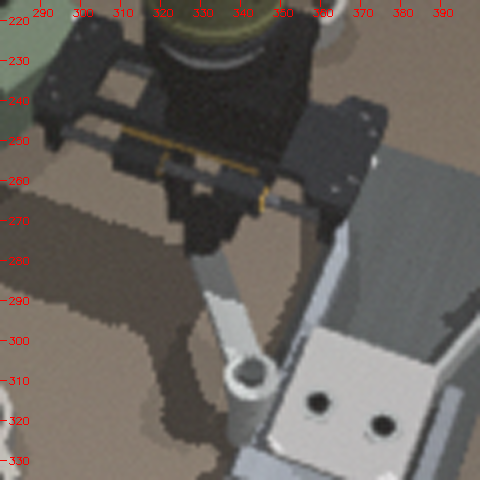

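The handle is gripped, with the opening at 23.4 mm against its 24 mm diameter. Now I'll compute the arc increments.

Run:
```python
import numpy as np
P=np.array([.700,.149]);a=np.radians(10.5);y=np.array([np.cos(a),np.sin(a)]);z=np.array([np.sin(a),-np.cos(a)])
th=np.radians(np.linspace(227.5,119.5,19));p=P+.1*np.c_[np.cos(th),np.sin(th)]
for q in np.diff(p,axis=0): print(round(q@y/.04,2),round(q@z/.04,2))
print(p[9],p[-1])
```

```text
-0.15 -0.22
-0.12 -0.23
-0.1 -0.24
-0.07 -0.25
-0.05 -0.26
-0.02 -0.26
0.01 -0.26
0.04 -0.26
0.06 -0.25
0.09 -0.25
0.11 -0.24
0.14 -0.22
0.16 -0.21
0.18 -0.19
0.2 -0.17
0.22 -0.15
0.23 -0.12
0.24 -0.1
[0.60064281 0.16032032] [0.65075764 0.23603557]
```

Emit:
{"name": "drive_tool", "arguments": {
  "increments": [
    [[0,-0.15,-0.22],[0,0,0]],
    [[0,-0.12,-0.23],[0,0,0]],
    [[0,-0.1,-0.24],[0,0,0]],
    [[0,-0.07,-0.25],[0,0,0]],
    [[0,-0.05,-0.26],[0,0,0]],
    [[0,-0.02,-0.26],[0,0,0]],
    [[0,0.01,-0.26],[0,0,0]],
    [[0,0.04,-0.26],[0,0,0]],
    [[0,0.06,-0.25],[0,0,0]]
  ]
}}

```text
time_s: 10.75
tool_pos: [0.601, 0.1621, 0.0964]
tool_rot: [-86.3, 89.9, -165.8]
force: [-1.2, -3.5, -0.3]
grip_width: 0.0235
```

```bash
python3 g.py .6006 .1603 .097 -79.5
```

```text
t 10.75 pos [0.601  0.1621 0.0964] zyaw -79.49 xax [-0.001 -0.    -1.   ] F [-1.2 -3.5 -0.3] w 0.0235 q [  17.1   26.5  -44.    94.4   19.6   67.2 -111.1]
shift units [-0.014 -0.018  0.043] rows>= 1.0
wx units total 0.0001 (max .0715/row)
```

Emit:
{"name": "drive_tool", "arguments": {
  "increments": [
    [[0,0.09,-0.25],[0,0,0]],
    [[0,0.11,-0.24],[0,0,0]],
    [[0,0.14,-0.22],[0,0,0]],
    [[0,0.16,-0.21],[0,0,0]],
    [[0,0.18,-0.19],[0,0,0]],
    [[0,0.2,-0.17],[0,0,0]],
    [[0,0.22,-0.15],[0,0,0]]
  ]
}}

```text
time_s: 11.45
tool_pos: [0.6349, 0.2262, 0.0967]
tool_rot: [-57.2, 90.0, -136.7]
force: [-0.6, -3.2, -2.5]
grip_width: 0.0237
```

Emit:
{"name": "drive_tool", "arguments": {
  "increments": [
    [[0,0.12,-0.06],[0,0,0]],
    [[0,0.12,-0.06],[0,0,0]],
    [[0,0.12,-0.05],[0,0,0]],
    [[0,0.12,-0.05],[0,0,0]]
  ]
}}

```text
time_s: 11.85
tool_pos: [0.6519, 0.2378, 0.0968]
tool_rot: [-57.0, 90.0, -136.5]
force: [-0.8, -3.3, -2.7]
grip_width: 0.0235
```

```bash
python3 g.py .6508 .236 .097 -79.5
python3 - <<'E'
from h import *
from cell import env
c=env.read_camera("scene"); crop(c,300,205,450,365,3,"pics/s9.png")
E
```

```text
t 11.85 pos [0.6519 0.2378 0.0968] zyaw -79.51 xax [-0. -0. -1.] F [-0.8 -3.3 -2.7] w 0.0235 q [   7.3   34.6  -42.2   83.3   23.8   71.3 -117. ]
shift units [-0.005 -0.035  0.039] rows>= 1.0
wx units total -0.0 (max .0715/row)
```

View pics/s9.png

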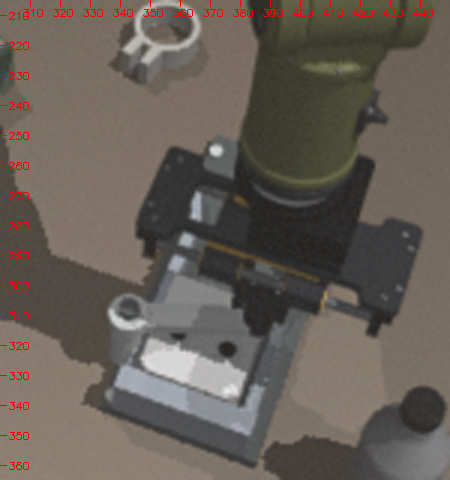

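Emit:
{"name": "drive_tool", "arguments": {
  "increments": [
    [[0,0.1,-0.03],[0,0,0]],
    [[0,0.1,-0.03],[0,0,0]],
    [[0,0,0],[0,0,0]]
  ]
}}

```text
time_s: 12.2
tool_pos: [0.6556, 0.2386, 0.0962]
tool_rot: [-62.6, 89.4, -142.1]
force: [-11.9, -9.0, 3.4]
grip_width: 0.0235
```

```bash
python3 g.py
```

```text
t 12.2 pos [0.6556 0.2386 0.0962] zyaw -79.52 xax [-0.009 -0.007 -1.   ] F [-11.9  -9.    3.4] w 0.0235 q [   6.6   35.5  -41.9   82.    24.1   72.3 -117.1]
```

The clamp hit its stop, with force jumping to about 15 N. I'll release, lift and check.

Emit:
{"name": "drive_tool", "arguments": {
  "increments": [
    [[0,-0.05,0],[0,0,0]],
    [[0,0,0],[0,0,0]],
    [[0,0,0],[0,0,0]],
    [[-0.3,0,0],[0,0,0]],
    [[-0.6,0,0],[0,0,0]],
    [[-0.8,0,0],[0,0,0]],
    [[-0.8,-0.3,0.4],[0,0,0]],
    [[-0.2,-0.4,0.8],[0,0,0]],
    [[0,-0.4,0.9],[0,0,0]],
    [[0,-0.4,0.9],[0,0,0]]
  ],
  "hand": 0
}}

```text
time_s: 13.2
tool_pos: [0.6205, 0.1124, 0.2071]
tool_rot: [91.2, 89.8, 11.8]
force: [0.7, -1.5, -0.1]
grip_width: 0.0433
```

Emit:
{"name": "drive_tool", "arguments": {
  "increments": [
    [[0,-0.2,0.9],[0,0,0]],
    [[0,-0.2,0.9],[0,0,0]],
    [[0,0,0.9],[0,0,0]],
    [[0,0,0.9],[0,0,0]],
    [[0,0,0.5],[0,0,0]],
    [[0,0,0],[0,0,0]]
  ]
}}

```text
time_s: 13.8
tool_pos: [0.635, -0.0558, 0.2055]
tool_rot: [33.6, 89.9, -46.2]
force: [0.5, 0.2, -1.0]
grip_width: 0.0433
```

```bash
python3 g.py
python3 - <<'E'
from h import *
from cell import env
d={}
for n in ("scene","top"): d[n]=env.read_camera(n)
pickle.dump(d,open("cam2.pkl","wb"))
crop(d["scene"],315,235,425,365,4,"pics/s10.png"); crop(d["top"],235,175,325,295,4,"pics/t10.png")
i=cv2.imread("pics/s10.png");j=cv2.imread("pics/t10.png");k=np.zeros((520,i.shape[1]+j.shape[1],3),np.uint8);k[:i.shape[0],:i.shape[1]]=i;k[:j.shape[0],i.shape[1]:]=j;cv2.imwrite("pics/st10.png",k)
E
```

```text
t 13.8 pos [ 0.635  -0.0558  0.2055] zyaw -79.81 xax [ 0.001 -0.001 -1.   ] F [ 0.5  0.2 -1. ] w 0.0433 q [ 34.5  22.1 -41.3  85.4  14.8  78.  -87.6]
```

View pics/st10.png

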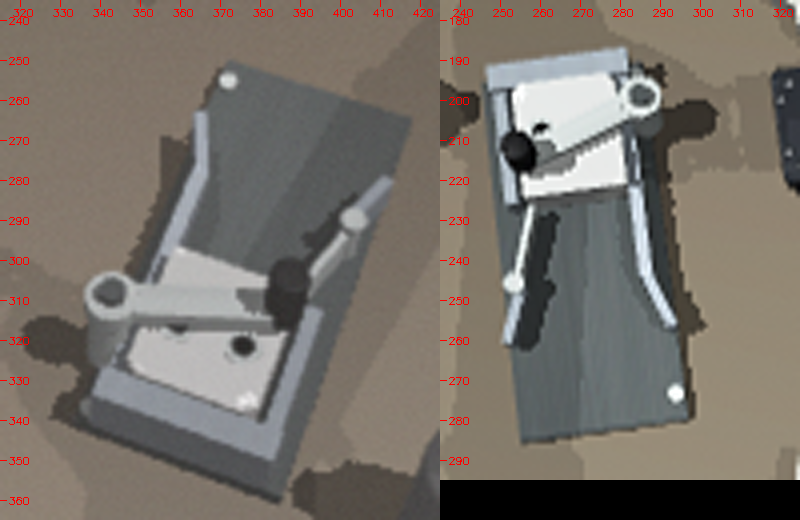

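The clamp arm lies across the block, with the handle at top (254.8,212.5), and the catch is still in place. Next I'll rotate the tool for the knob blade, and verify the clamp angle numerically.

Emit:
{"name": "drive_tool", "arguments": {
  "increments": [
    [[0,0,0],[-0.07,0,0]],
    [[0,0,0],[-0.07,0,0]],
    [[0,0,0],[-0.07,0,0]],
    [[0,0,0],[-0.07,0,0]],
    [[0,0,0],[-0.07,0,0]],
    [[0,0,0],[-0.07,0,0]],
    [[0,0,0],[-0.07,0,0]],
    [[0,0,0],[-0.07,0,0]],
    [[0,0,0],[-0.07,0,0]],
    [[0,0,0],[-0.07,0,0]]
  ]
}}

```text
time_s: 14.9
tool_pos: [0.6342, -0.0481, 0.2057]
tool_rot: [50.7, 89.9, 55.8]
force: [-0.1, 0.2, 0.9]
grip_width: 0.0438
```

```bash
python3 g.py .6642 -.2371 .20 12.5
python3 - <<'E'
from h import *
d=pickle.load(open("cam2.pkl","rb"))
for c,u in((d["top"],(254.6,212.5)),(d["scene"],(388,304))):
    p=onz(c,u,.114);q=onz(c,(285.2,199) if c is d["top"] else (342.5,308),.088)
    a=np.degrees(np.arctan2(p[1]-q[1],p[0]-q[0]));print(p,q,"joint",np.radians(230+10.5-a))
E
```

```text
t 14.9 pos [ 0.6342 -0.0481  0.2057] zyaw 5.12 xax [ 0.001  0.001 -1.   ] F [-0.1  0.2  0.9] w 0.0438 q [ 44.   26.8 -56.6  85.2  22.4  80.   -8.5]
shift units [ 0.137 -4.774  0.326] rows>= 5.0
wx units total -0.0615 (max .0715/row)
[0.64430033 0.23222985 0.114     ] [0.69750541 0.14716884 0.088     ] joint 2.067766641159216
[0.65362665 0.24081399 0.114     ] [0.70559666 0.15309501 0.088     ] joint 2.091863369066652
```

Emit:
{"name": "drive_tool", "arguments": {
  "increments": [
    [[0,0,0],[-0.0615,0,0]],
    [[0,-0.5,-0.03],[0,0,0]],
    [[0,-0.8,-0.05],[0,0,0]],
    [[0,-0.9,-0.05],[0,0,0]],
    [[0,-0.9,-0.05],[0,0,0]],
    [[0,-0.8,-0.05],[0,0,0]],
    [[0,-0.6,-0.04],[0,0,0]],
    [[0,-0.25,-0.02],[0,0,0]],
    [[0,0,0],[0,0,0]]
  ]
}}

```text
time_s: 15.8
tool_pos: [0.6619, -0.2417, 0.2046]
tool_rot: [144.0, 90.0, 155.7]
force: [0.6, 0.1, 0.5]
grip_width: 0.0433
```

```bash
python3 g.py .6642 -.2371 .15 12.5
python3 - <<'E'
from h import *
from cell import env
c=env.read_camera("scene"); crop(c,180,165,310,285,5,"pics/s11.png")
o=env.get_obs()["tool_pos"]; print(proj(c,[o,[.6555,-.198,.135],[.6642,-.2371,.135]]))
E
```

```text
t 15.8 pos [ 0.6619 -0.2417  0.2046] zyaw 11.66 xax [-0.  0. -1.] F [0.6 0.1 0.5] w 0.0433 q [ 52.   34.9 -53.1  74.2  27.4  83.9  12.9]
shift units [1.366 0.101 0.08 ] rows>= 2.0
wx units total -0.007 (max .0715/row)
[[216.48441602 194.25207581]
 [235.35203456 218.17349497]
 [221.29131994 214.00172892]]
```

View pics/s11.png

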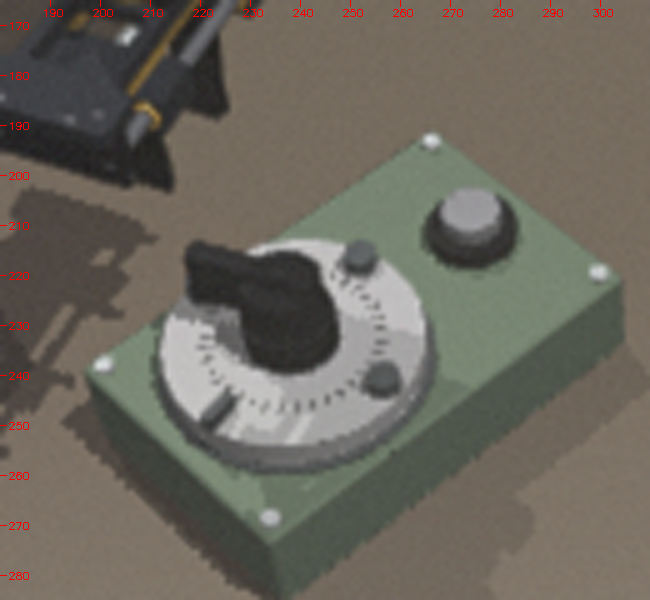

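Emit:
{"name": "drive_tool", "arguments": {
  "increments": [
    [[0.2,0.1,0.08],[-0.007,0,0]],
    [[0.5,0,0],[0,0,0]],
    [[0.6,0,0],[0,0,0]],
    [[0.5,0,0],[0,0,0]],
    [[0.3,0,0],[0,0,0]],
    [[0.3,0,0],[0,0,0]],
    [[0,0,0],[0,0,0]]
  ]
}}

```text
time_s: 16.55
tool_pos: [0.6635, -0.2344, 0.1074]
tool_rot: [147.2, 89.9, 160.0]
force: [0.4, -0.8, -0.6]
grip_width: 0.0435
```

```bash
python3 g.py .6642 -.2371 .108 12.5
python3 - <<'E'
from h import *
from cell import env
c=env.read_camera("scene"); crop(c,180,165,310,285,5,"pics/s12.png")
c=env.read_camera("top"); crop(c,350,180,440,290,5,"pics/t12.png")
E
```

```text
t 16.55 pos [ 0.6635 -0.2344  0.1074] zyaw 12.81 xax [-0.002  0.001 -1.   ] F [ 0.4 -0.8 -0.6] w 0.0435 q [ 51.4  38.7 -51.3  80.7  30.3  75.1  11.3]
shift units [-0.015 -0.068  0.001] rows>= 1.0
wx units total 0.0026 (max .0715/row)
```

View pics/s12.png

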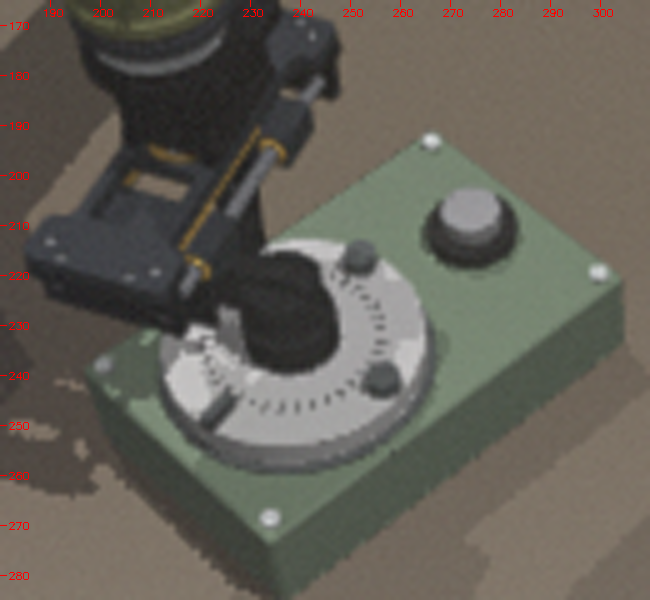

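The fingers straddle the blade at about (220,220). I'll close gently.

Emit:
{"name": "drive_tool", "arguments": {
  "increments": [
    [[0,-0.07,0],[0,0,0]],
    [[0,0,0],[0,0,0]],
    [[0,0,0],[0,0,0]],
    [[0,0,0],[0,0,0]],
    [[0,0,0],[0,0,0]],
    [[0,0,0],[0,0,0]]
  ],
  "hand": -1,
  "squeeze": 4
}}

```text
time_s: 17.25
tool_pos: [0.6656, -0.2386, 0.1094]
tool_rot: [-29.0, 89.9, -16.3]
force: [2.7, -1.1, -0.7]
grip_width: 0.0141
```

```bash
python3 g.py .6642 -.2371 .108 12.5
python3 - <<'E'
from h import *
from cell import env
c=env.read_camera("scene"); crop(c,180,165,310,285,5,"pics/s13.png")
E
```

```text
t 17.25 pos [ 0.6656 -0.2386  0.1094] zyaw 12.7 xax [ 0.002 -0.001 -1.   ] F [ 2.7 -1.1 -0.7] w 0.0141 q [ 51.5  38.8 -51.3  80.3  30.4  75.1  11.5]
shift units [ 0.034  0.044 -0.026] rows>= 1.0
wx units total 0.0017 (max .0715/row)
```

View pics/s13.png

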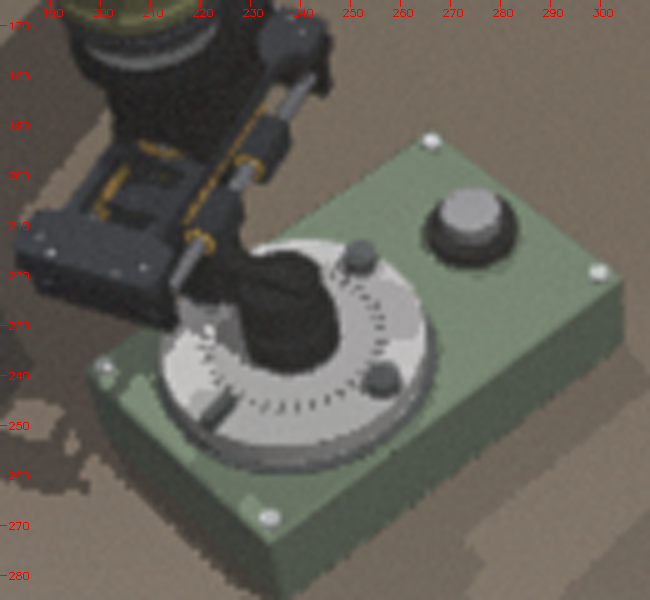

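Emit:
{"name": "drive_tool", "arguments": {
  "increments": [
    [[0,0.007,0.116],[-0.0542,0,0]],
    [[0,0.007,0.116],[-0.0542,0,0]],
    [[0,0.007,0.116],[-0.0542,0,0]],
    [[0,0,0],[0,0,0]]
  ]
}}

```text
time_s: 17.7
tool_pos: [0.6787, -0.2333, 0.1093]
tool_rot: [-43.9, 89.9, -11.6]
force: [3.8, -1.2, 1.1]
grip_width: 0.0142
```

```bash
python3 g.py
python3 - <<'E'
from h import *
from cell import env
c=env.read_camera("scene"); crop(c,180,165,310,285,5,"pics/s14.png")
E
```

```text
t 17.7 pos [ 0.6787 -0.2333  0.1093] zyaw 32.25 xax [ 0.002 -0.    -1.   ] F [ 3.8 -1.2  1.1] w 0.0142 q [ 51.7  41.5 -54.5  78.4  33.6  76.8  28.9]
```

View pics/s14.png

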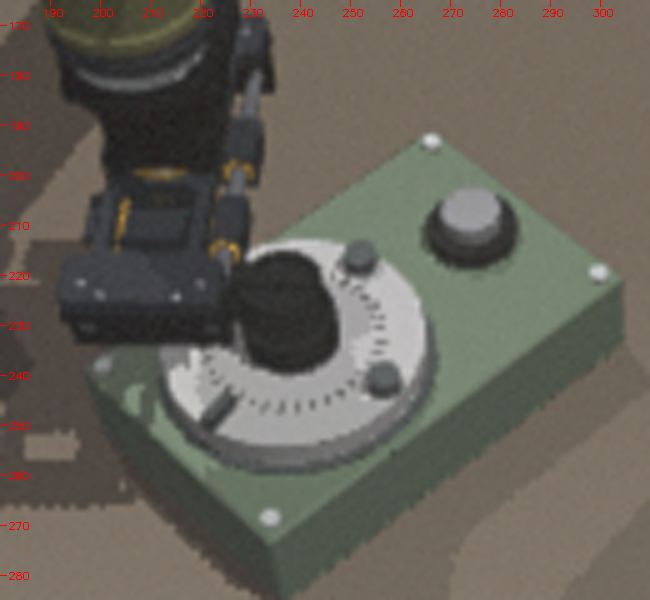

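The rib at (223,246) and both visible lugs haven't moved. I'll continue.

Emit:
{"name": "drive_tool", "arguments": {
  "increments": [
    [[0,0.007,0.116],[-0.0542,0,0]],
    [[0,0.007,0.116],[-0.0542,0,0]],
    [[0,0.007,0.116],[-0.0542,0,0]],
    [[0,0.007,0.116],[-0.0542,0,0]],
    [[0,0.007,0.116],[-0.0542,0,0]],
    [[0,0,0],[0,0,0]]
  ]
}}

```text
time_s: 18.35
tool_pos: [0.6943, -0.2159, 0.1094]
tool_rot: [-74.5, 89.8, -9.8]
force: [5.5, -1.4, -0.2]
grip_width: 0.0146
```

```bash
python3 g.py
python3 - <<'E'
from h import *
from cell import env
c=env.read_camera("scene"); crop(c,180,165,310,285,5,"pics/s15.png")
c=env.read_camera("top"); crop(c,350,180,440,290,5,"pics/t15.png")
E
```

```text
t 18.35 pos [ 0.6943 -0.2159  0.1094] zyaw 64.73 xax [ 0.003 -0.001 -1.   ] F [ 5.5 -1.4 -0.2] w 0.0146 q [ 51.8  45.1 -59.9  76.8  38.6  79.1  57.5]
```

View pics/s15.png

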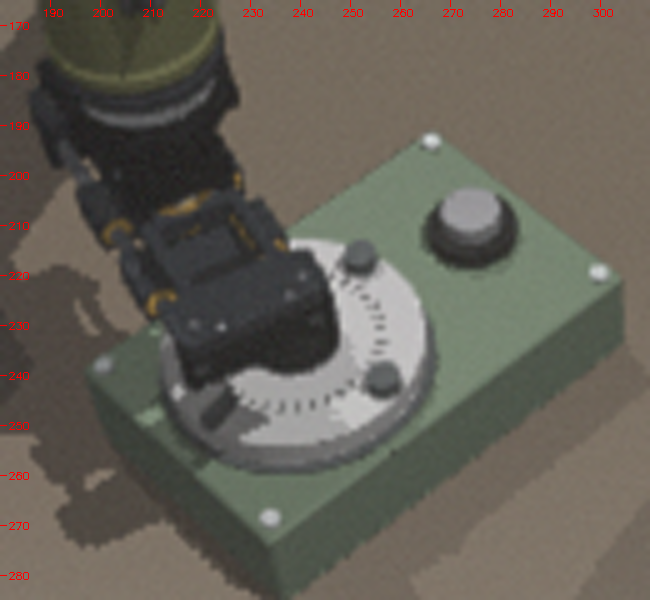

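Emit:
{"name": "drive_tool", "arguments": {
  "increments": [
    [[0,0.007,0.118],[-0.0552,0,0]],
    [[0,0.007,0.118],[-0.0552,0,0]],
    [[0,0.007,0.118],[-0.0552,0,0]],
    [[0,0.007,0.118],[-0.0552,0,0]],
    [[0,0,0],[0,0,0]]
  ]
}}

```text
time_s: 18.95
tool_pos: [0.698, -0.1958, 0.1094]
tool_rot: [-67.8, 89.8, 23.5]
force: [5.5, 0.5, 0.7]
grip_width: 0.0145
```

```bash
python3 g.py
python3 - <<'E'
from h import *
from cell import env
c=env.read_camera("scene"); crop(c,180,165,310,285,5,"pics/s16.png")
E
```

```text
t 18.95 pos [ 0.698  -0.1958  0.1094] zyaw 91.33 xax [ 0.003  0.001 -1.   ] F [5.5 0.5 0.7] w 0.0145 q [ 52.2  47.4 -64.4  77.   42.2  80.7  80.7]
```

View pics/s16.png

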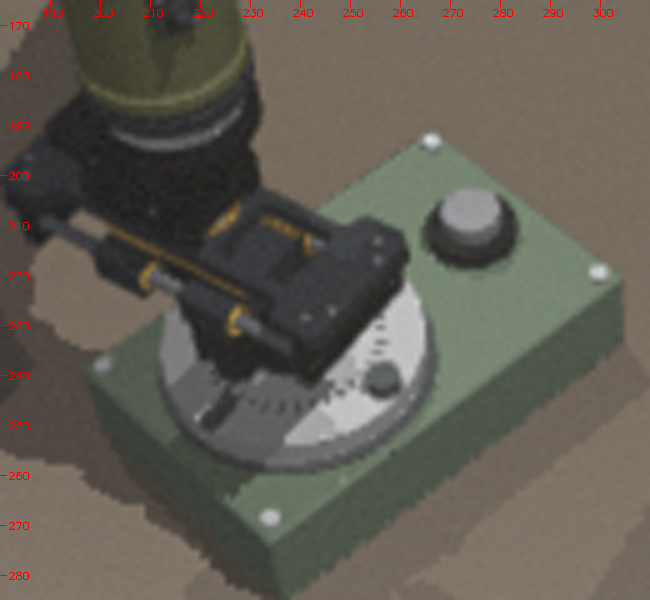

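The ring is still in place. I'll release the blade, lift and measure.

Emit:
{"name": "drive_tool", "arguments": {
  "increments": [
    [[0,0,0],[0,0,0]],
    [[0,0,0],[0,0,0]],
    [[0,0,0],[0,0,0]],
    [[-0.4,0,0],[0,0,0]],
    [[-0.6,0,0],[0,0,0]],
    [[-0.8,0,0],[0,0,0]],
    [[-0.5,0.5,0],[0,0,0]],
    [[0,0.9,0],[0,0,0]],
    [[0,0.9,0],[0,0,0]],
    [[0,0.9,0],[0,0,0]]
  ],
  "hand": 0
}}

```text
time_s: 20.0
tool_pos: [0.5677, -0.1997, 0.202]
tool_rot: [-155.1, 90.0, -63.8]
force: [-0.1, -0.4, 1.3]
grip_width: 0.0438
```

Emit:
{"name": "drive_tool", "arguments": {
  "increments": [
    [[0,0.9,0],[0,0,0]],
    [[0,0.3,0],[0,0,0]],
    [[0,0,0],[0,0,0]]
  ],
  "hand": -1
}}

```text
time_s: 20.3
tool_pos: [0.5191, -0.2021, 0.202]
tool_rot: [159.4, 89.8, -109.5]
force: [-0.1, -0.2, 0.1]
grip_width: 0.0269
```

```bash
python3 g.py .5333 -.1722 .12
python3 - <<'E'
from h import *
from cell import env
d={n:env.read_camera(n) for n in("scene","top")}
pickle.dump(d,open("cam3.pkl","wb"))
crop(d["scene"],180,165,310,285,5,"pics/s17.png")
crop(d["top"],350,180,440,290,5,"pics/t17.png")
E
```

```text
t 20.3 pos [ 0.5191 -0.2021  0.202 ] zyaw 91.13 xax [-0.001 -0.004 -1.   ] F [-0.1 -0.2  0.1] w 0.0269 q [ 80.4  24.7 -77.1  96.4  24.7  78.9  90.6]
shift units [ 2.046 -0.371  0.748] rows>= 2.0
```

View pics/s17.png

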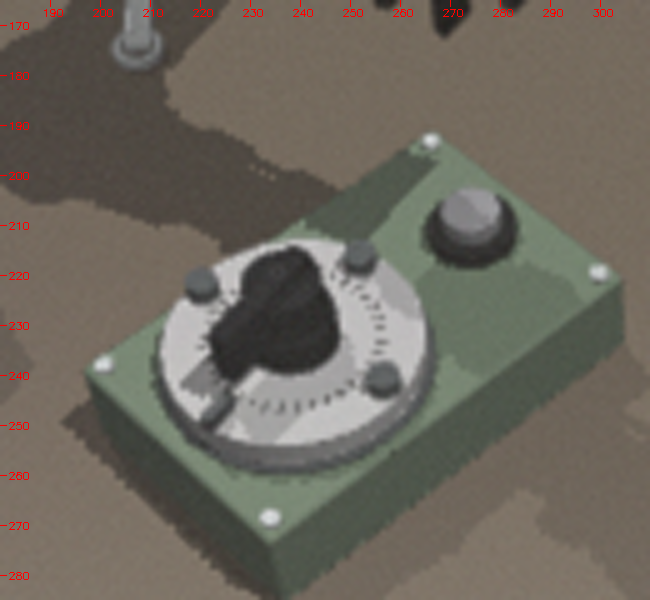

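View pics/t17.png

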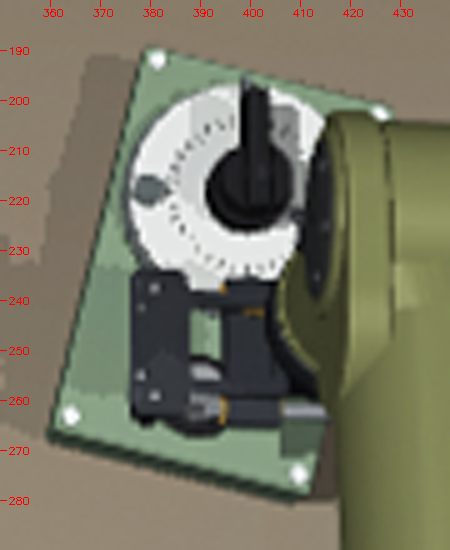

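Run:
```python
from h import *
d=pickle.load(open("cam3.pkl","rb"));T=d["top"];S=d["scene"]
f=T["frame"]; g=f.max(2).astype(int)
# dark blade mask rows 198..206 : column centroid
for v in range(197,209):
    r=g[v,392:412]; w=np.clip(70-r,0,None); print(v,[int(x) for x in r][4:16], round((w*np.arange(392,412)).sum()/max(w.sum(),1),2))
# predicted centreline columns for blade at z .135 with angles
for D in ([.6534,-.1997],[.6555,-.198]):
  for a in (-6,1.2,8):
    A=np.radians(a); print(D,a,proj(T,[[D[0]+r*np.cos(A),D[1]+r*np.sin(A),.135] for r in (.05,.03,0)]).round(1).tolist())
    print("   S",proj(S,[[D[0]+r*np.cos(A),D[1]+r*np.sin(A),.135] for r in (.052,.03,0)]).round(1).tolist())
```

```text
197 [192, 188, 73, 96, 49, 72, 121, 119, 188, 167, 156, 156] 400.0
198 [208, 204, 60, 31, 37, 34, 25, 91, 240, 218, 183, 173] 400.41
199 [215, 203, 33, 17, 39, 36, 28, 66, 197, 239, 237, 236] 400.01
200 [232, 205, 6, 19, 40, 37, 31, 64, 186, 229, 225, 224] 399.78
201 [210, 207, 0, 18, 40, 36, 32, 41, 107, 136, 132, 131] 400.02
202 [201, 208, 1, 20, 40, 37, 33, 44, 111, 141, 138, 136] 399.99
203 [160, 209, 2, 19, 38, 37, 33, 43, 107, 143, 141, 138] 400.0
204 [162, 210, 2, 18, 38, 38, 34, 33, 76, 144, 139, 132] 400.11
205 [174, 208, 1, 17, 37, 37, 34, 31, 72, 143, 127, 105] 400.12
206 [211, 208, 0, 17, 38, 37, 34, 45, 113, 140, 99, 114] 399.95
207 [211, 209, 2, 18, 39, 37, 34, 44, 107, 141, 115, 140] 399.98
208 [213, 193, 7, 19, 37, 37, 35, 36, 76, 138, 143, 140] 400.11
[0.6534, -0.1997] -6 [[404.0, 198.1], [403.3, 204.6], [402.1, 214.4]]
   S [[220.5, 229.7], [226.9, 224.4], [235.4, 217.4]]
[0.6534, -0.1997] 1.2 [[401.9, 197.9], [402.0, 204.5], [402.1, 214.4]]
   S [[222.5, 230.9], [228.0, 225.1], [235.4, 217.4]]
[0.6534, -0.1997] 8 [[399.9, 198.0], [400.8, 204.5], [402.1, 214.4]]
   S [[224.5, 231.8], [229.2, 225.6], [235.4, 217.4]]
[0.6555, -0.198] -6 [[403.5, 197.4], [402.7, 203.9], [401.5, 213.7]]
   S [[220.5, 230.5], [226.9, 225.2], [235.4, 218.2]]
[0.6555, -0.198] 1.2 [[401.3, 197.2], [401.4, 203.8], [401.5, 213.7]]
   S [[222.5, 231.7], [228.0, 225.9], [235.4, 218.2]]
[0.6555, -0.198] 8 [[399.3, 197.3], [400.2, 203.8], [401.5, 213.7]]
   S [[224.5, 232.6], [229.1, 226.4], [235.4, 218.2]]
```

Emit:
{"name": "drive_tool", "arguments": {
  "increments": [
    [[0,0,0],[0.07,0,0]],
    [[0,0,0],[0.07,0,0]],
    [[0,0,0],[0.07,0,0]],
    [[0,0,0],[0.07,0,0]],
    [[0,0,0],[0.07,0,0]],
    [[0,0,0],[0.07,0,0]],
    [[0,0,0],[0.07,0,0]],
    [[0,0,0],[0.07,0,0]],
    [[0,0,0],[0.07,0,0]],
    [[0,0,0],[0.07,0,0]]
  ]
}}

```text
time_s: 21.4
tool_pos: [0.5222, -0.2001, 0.2013]
tool_rot: [38.2, 89.9, 45.3]
force: [-1.0, -0.7, -0.2]
grip_width: 0.0001
```

```bash
python3 g.py .5333 -.1722 .12
```

```text
t 21.4 pos [ 0.5222 -0.2001  0.2013] zyaw 7.04 xax [ 0.001  0.001 -1.   ] F [-1.  -0.7 -0.2] w 0.0001 q [ 69.6  16.1 -59.7  96.4  14.2  75.7  14.4]
shift units [2.035 0.655 0.358] rows>= 2.0
```

Emit:
{"name": "drive_tool", "arguments": {
  "increments": [
    [[0.3,0.3,0.2],[0,0,0]],
    [[0.7,0.35,0.16],[0,0,0]],
    [[0.7,0,0],[0,0,0]],
    [[0.5,0,0],[0,0,0]],
    [[0.2,0,0],[0,0,0]],
    [[0,0,0],[0,0,0]]
  ]
}}

```text
time_s: 22.0
tool_pos: [0.532, -0.1725, 0.1042]
tool_rot: [115.9, 89.9, 123.2]
force: [-0.0, 0.3, 0.1]
grip_width: 0.0002
```

```bash
python3 g.py .5333 -.1722 .09
python3 - <<'E'
from h import *
from cell import env
d0=pickle.load(open("cam0.pkl","rb"));T=d0["top"]
f=T["frame"].max(2).astype(int)
for v in range(195,204): print(v,f[v,394:406].tolist())
for D in ([.6534,-.1997],[.6555,-.198]):
  for a in(-4,1.2,6):
    A=np.radians(a); print(a,proj(T,[[D[0]+r*np.cos(A),D[1]+r*np.sin(A),.09] for r in (.071,.051)]).round(1).tolist())
c=env.read_camera("scene"); crop(c,180,165,310,285,5,"pics/s18.png")
E
```

```text
t 22.0 pos [ 0.532  -0.1725  0.1042] zyaw 7.34 xax [-0.001  0.002 -1.   ] F [-0.   0.3  0.1] w 0.0002 q [ 63.6  22.1 -57.3 102.8  20.1  66.3   7.2]
shift units [0.355 0.004 0.033] rows>= 1.0
195 [145, 150, 151, 147, 104, 127, 144, 153, 138, 119, 113, 119]
196 [137, 154, 156, 151, 69, 104, 117, 150, 158, 153, 156, 150]
197 [189, 190, 185, 181, 70, 105, 112, 143, 195, 179, 175, 160]
198 [230, 228, 202, 195, 68, 105, 113, 153, 235, 232, 229, 208]
199 [227, 226, 206, 194, 67, 105, 111, 152, 232, 227, 226, 228]
200 [226, 227, 228, 194, 66, 105, 111, 151, 232, 226, 225, 226]
201 [226, 227, 228, 201, 64, 89, 104, 149, 231, 226, 225, 225]
202 [226, 227, 220, 226, 120, 81, 133, 172, 230, 226, 226, 225]
203 [228, 222, 176, 233, 229, 175, 236, 222, 220, 226, 218, 226]
-4 [[401.7, 195.7], [401.1, 202.0]]
1.2 [[399.6, 195.5], [399.6, 201.9]]
6 [[397.6, 195.6], [398.2, 201.9]]
-4 [[401.1, 195.0], [400.6, 201.3]]
1.2 [[399.0, 194.9], [399.1, 201.2]]
6 [[397.1, 194.9], [397.7, 201.2]]
```

View pics/s18.png

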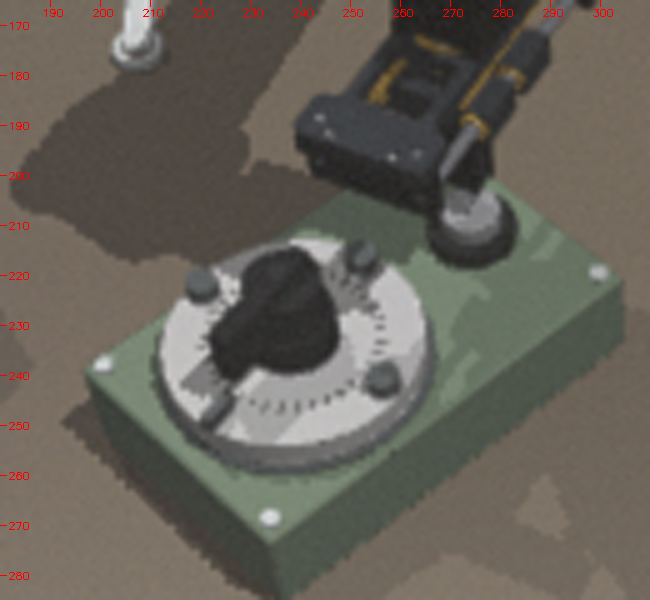

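The pointer and the rib are parallel in the top view: the blade's top centre stays at column ≈401.6 and the rib's at ≈400, each matching its projection for about 1°. Before pressing, I'll turn the gripper body away from the knob.

Emit:
{"name": "drive_tool", "arguments": {
  "increments": [
    [[0,0,0],[0.07,0,0]],
    [[0,0,0],[0.07,0,0]],
    [[0,0,0],[0.07,0,0]],
    [[0,0,0],[0.07,0,0]],
    [[0,0,0],[0.07,0,0]],
    [[0,0,0],[0.07,0,0]],
    [[0,0,0],[0.07,0,0]],
    [[0,0,0],[0.07,0,0]],
    [[0,0,0],[0.07,0,0]],
    [[0,0,0],[0.07,0,0]]
  ]
}}

```text
time_s: 23.05
tool_pos: [0.5333, -0.1736, 0.1069]
tool_rot: [57.1, 89.8, -20.0]
force: [-0.1, 0.2, -0.7]
grip_width: 0.0001
```

```bash
python3 g.py .5333 -.1722 .09
```

```text
t 23.05 pos [ 0.5333 -0.1736  0.1069] zyaw -77.07 xax [ 0.003 -0.001 -1.   ] F [-0.1  0.2 -0.7] w 0.0001 q [ 52.1  17.1 -42.5 103.   12.8  64.6 -71.6]
shift units [ 0.422  0.008 -0.035] rows>= 1.0
```

Emit:
{"name": "drive_tool", "arguments": {
  "increments": [
    [[0.2,0,-0.03],[0,0,0]],
    [[0.25,0,0],[0,0,0]],
    [[0.15,0,0],[0,0,0]],
    [[0.1,0,0],[0,0,0]]
  ]
}}

```text
time_s: 23.45
tool_pos: [0.5317, -0.1722, 0.0768]
tool_rot: [143.3, 90.0, 66.6]
force: [-0.2, 0.2, 6.2]
grip_width: 0.0009
```

Emit:
{"name": "drive_tool", "arguments": {
  "increments": [
    [[0.05,0,0],[0,0,0]],
    [[0.05,0,0],[0,0,0]]
  ]
}}

```text
time_s: 23.65
tool_pos: [0.5319, -0.1722, 0.076]
tool_rot: [-51.3, 89.9, -128.0]
force: [-10.3, 3.5, 33.6]
grip_width: 0.0006
```

Emit:
{"name": "drive_tool", "arguments": {
  "increments": [
    [[0.05,0,0],[0,0,0]],
    [[0.05,0,0],[0,0,0]]
  ]
}}

```text
time_s: 23.85
tool_pos: [0.5321, -0.1723, 0.0756]
tool_rot: [-43.3, 89.8, -120.0]
force: [-20.4, 4.8, 57.8]
grip_width: 0.0006
```

Emit:
{"name": "drive_tool", "arguments": {
  "increments": [
    [[-0.12,0,0],[0,0,0]],
    [[0,0,0],[0,0,0]]
  ]
}}

```text
time_s: 24.05
tool_pos: [0.5321, -0.1723, 0.0762]
tool_rot: [11.9, 89.9, -64.7]
force: [-5.3, 2.3, 18.3]
grip_width: 0.0004
```

```bash
python3 g.py
python3 - <<'E'
from h import *
from cell import env
c=env.read_camera("scene"); crop(c,230,165,310,245,7,"pics/s19.png")
E
```

```text
t 24.05 pos [ 0.5321 -0.1723  0.0762] zyaw -76.68 xax [ 0.001 -0.001 -1.   ] F [-5.3  2.3 18.3] w 0.0004 q [ 51.3  19.1 -41.9 104.7  14.5  61.5 -72.7]
```

View pics/s19.png

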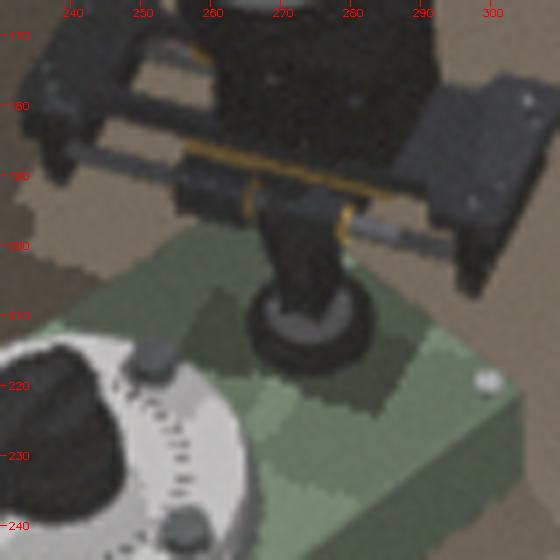

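Run:
```python
from h import *
d=pickle.load(open("cam0.pkl","rb"));S=d["scene"];T=d["top"]
for n,c,(x0,y0,x1,y1) in (("S",S,(255,190,295,225)),("T",T,(375,245,405,272))):
    g=c["frame"][y0:y1,x0:x1].astype(int); m=((g.max(2)>125)&(g.max(2)-g.min(2)<16)).astype(np.uint8)
    k,l,s,ce=cv2.connectedComponentsWithStats(m); 
    for i in range(1,k):
        if s[i,4]>20: print(n,s[i].tolist(),ce[i]+[x0,y0])
    for z in (.076,.08,.084): print(n,z,proj(c,[[.5333,-.1722,z]]).round(1).tolist())
print(tri(T,(390,258.2),S,(274,206.6)))
# height check on known: lugs, screws
```

```text
S [14, 12, 11, 9, 86] [273.62790698 205.91860465]
S [0, 26, 9, 9, 54] [258.12962963 221.05555556]
S 0.076 [[273.7, 207.7]]
S 0.08 [[273.6, 206.7]]
S 0.084 [[273.5, 205.7]]
T [10, 8, 10, 11, 93] [389.4516129  258.03225806]
T 0.076 [[389.3, 258.1]]
T 0.08 [[389.5, 257.9]]
T 0.084 [[389.7, 257.7]]
(array([ 0.5322, -0.173 ,  0.0792]), np.float64(1.9))
```

```bash
python3 - <<'E'
from h import *
from cell import env
d=pickle.load(open("cam0.pkl","rb"));S=d["scene"]
c=env.read_camera("scene")
for z in (.07,.073,.076,.08,.084): print(z,proj(S,[[.5461,-.1611,z]]).round(1).tolist())
for v in range(200,220): print(v,S["frame"][v,272:279].max(1).tolist(),c["frame"][v,272:279].max(1).tolist())
E
python3 g.py
```

```text
0.07 [[274.4, 213.7]]
0.073 [[274.3, 213.0]]
0.076 [[274.2, 212.3]]
0.08 [[274.1, 211.3]]
0.084 [[274.0, 210.3]]
200 [128, 127, 128, 127, 128, 126, 112] [42, 42, 44, 43, 43, 46, 53]
201 [126, 126, 126, 128, 126, 127, 127] [43, 43, 43, 38, 39, 38, 67]
202 [129, 134, 135, 129, 130, 126, 129] [40, 41, 42, 41, 39, 39, 58]
203 [147, 147, 146, 146, 148, 142, 132] [39, 41, 43, 39, 38, 37, 44]
204 [150, 148, 149, 148, 148, 147, 144] [41, 46, 38, 40, 40, 37, 41]
205 [146, 148, 147, 149, 150, 148, 152] [45, 42, 36, 39, 41, 36, 43]
206 [149, 148, 150, 151, 150, 151, 152] [44, 44, 42, 41, 39, 41, 60]
207 [150, 150, 149, 151, 151, 154, 152] [42, 41, 37, 40, 38, 52, 77]
208 [150, 151, 153, 149, 152, 151, 149] [45, 46, 41, 41, 43, 67, 81]
209 [151, 155, 152, 153, 150, 148, 135] [51, 48, 44, 42, 56, 76, 84]
210 [149, 148, 151, 149, 136, 108, 97] [77, 71, 60, 45, 68, 80, 80]
211 [104, 110, 116, 103, 98, 92, 93] [81, 80, 79, 71, 81, 81, 78]
212 [80, 85, 89, 92, 91, 89, 72] [83, 82, 84, 81, 78, 78, 57]
213 [74, 75, 82, 86, 79, 70, 54] [73, 78, 81, 74, 65, 59, 47]
214 [53, 54, 57, 53, 57, 56, 54] [46, 48, 53, 48, 42, 44, 43]
215 [60, 57, 61, 51, 50, 55, 54] [45, 40, 43, 43, 44, 42, 43]
216 [53, 51, 49, 49, 46, 48, 46] [47, 44, 46, 42, 45, 45, 38]
217 [48, 45, 46, 49, 46, 52, 65] [40, 48, 40, 42, 44, 46, 47]
218 [62, 64, 61, 65, 63, 84, 109] [52, 49, 47, 49, 52, 58, 71]
219 [114, 117, 109, 112, 110, 115, 117] [74, 70, 75, 68, 74, 70, 74]
t 24.15 pos [ 0.5321 -0.1723  0.0763] zyaw -76.68 xax [ 0.    -0.001 -1.   ] F [-5.4  2.  18. ] w 0.0005 q [ 51.3  19.1 -41.9 104.7  14.5  61.6 -72.7]
```

At rest the button's top-face edge was at row 211. Pressed, it is at about row 213.5, roughly 8 mm lower and level with the collar, so the button is fully down. I'll lift clear and do the final check.

Emit:
{"name": "drive_tool", "arguments": {
  "increments": [
    [[-0.3,0,0],[0,0,0]],
    [[-0.5,0,0],[0,0,0]],
    [[-0.7,0,0],[0,0,0]],
    [[-0.8,0,0],[0,0,0]],
    [[-0.8,0,0.3],[0,0,0]],
    [[-0.2,0,0.8],[0,0,0]],
    [[0,0,0.9],[0,0,0]],
    [[0,0,0.9],[0,0,0]],
    [[0,-0.3,0.9],[0,0,0]],
    [[0,-0.3,0.9],[0,0,0]]
  ]
}}

```text
time_s: 25.15
tool_pos: [0.551, -0.3621, 0.205]
tool_rot: [-144.7, 89.9, 138.6]
force: [1.0, -0.4, 0.1]
grip_width: 0.0006
```

Emit:
{"name": "drive_tool", "arguments": {
  "increments": [
    [[0,-0.5,0.8],[0,0,0]],
    [[0,-0.4,0.6],[0,0,0]],
    [[0,0,0],[0,0,0]],
    [[0,0,0],[0,0,0]]
  ]
}}

```text
time_s: 25.55
tool_pos: [0.5283, -0.4242, 0.2049]
tool_rot: [-164.2, 89.9, 119.0]
force: [-0.0, 0.4, 0.3]
grip_width: 0.0004
```

```bash
python3 g.py
python3 - <<'E'
from h import *
from cell import env
d={n:env.read_camera(n) for n in("scene","top")}
d0=pickle.load(open("cam0.pkl","rb"))
for n in d: cv2.imwrite(f"pics/{n}_end.png",d[n]["frame"][:,:,::-1])
crop(d["top"],235,175,435,295,4,"pics/t_end.png")
for v in range(203,215): print(v,d["scene"]["frame"][v,272:279].max(1).tolist())
f=d["top"]["frame"].max(2)
for v in (195,196,197,198,200,205): print(v,f[v,394:406].tolist())
E
```

```text
t 25.55 pos [ 0.5283 -0.4242  0.2049] zyaw -76.82 xax [-0.001  0.001 -1.   ] F [-0.   0.4  0.3] w 0.0004 q [ 62.6  26.3 -36.2  79.   15.4  79.7 -50.4]
203 [151, 150, 151, 150, 149, 144, 136]
204 [151, 152, 151, 151, 152, 150, 146]
205 [149, 152, 151, 151, 154, 153, 155]
206 [153, 154, 151, 154, 152, 154, 155]
207 [154, 153, 154, 153, 154, 152, 155]
208 [155, 155, 153, 156, 155, 157, 150]
209 [157, 158, 157, 155, 152, 152, 138]
210 [149, 154, 153, 152, 134, 107, 99]
211 [104, 109, 117, 105, 100, 97, 92]
212 [83, 88, 89, 91, 93, 93, 74]
213 [76, 81, 84, 86, 79, 73, 54]
214 [58, 57, 60, 56, 59, 53, 52]
195 [150, 155, 155, 151, 107, 131, 149, 159, 143, 124, 118, 123]
196 [141, 159, 160, 155, 73, 109, 115, 150, 157, 153, 163, 153]
197 [194, 196, 190, 187, 73, 94, 49, 72, 121, 119, 187, 166]
198 [234, 233, 207, 203, 61, 30, 35, 33, 26, 91, 238, 217]
200 [202, 206, 231, 203, 6, 18, 40, 37, 30, 63, 184, 227]
205 [136, 203, 173, 208, 1, 16, 38, 37, 32, 31, 71, 143]
```

View pics/t_end.png

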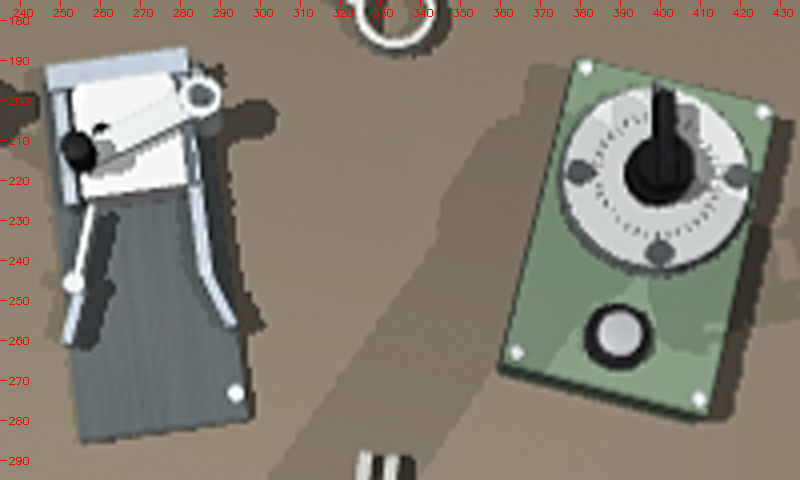

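View pics/scene_end.png

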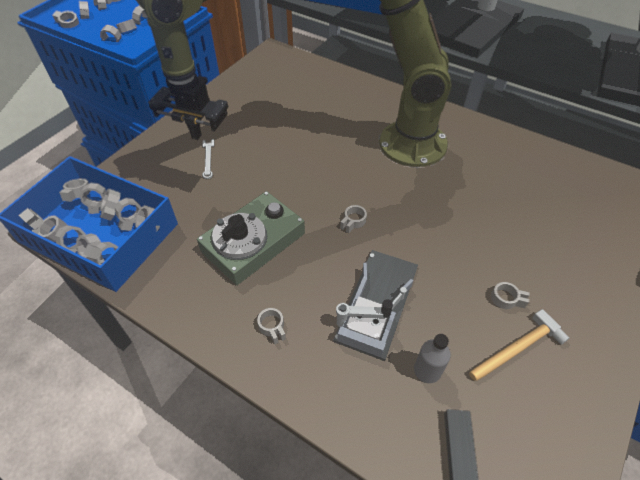

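The last pictures show:
- **Block and clamp:** the block is home, the catch tip at top (258,226) is behind it, and the clamp lies across it.
- **Dial:** the pointer is over the rib at top (400,197), and the rib pixels match the first picture.
- **Button:** it is back up; its rows match the rest picture.
- **Bystanders and gripper:** none of the loose items have moved, and the gripper is clear.

I'm handing the job in.

```bash
python3 -c "
from cell import env
print(env.sign_off()); print(env.get_obs()['time_s'])"
```

```text
the job is handed in; nothing more can be done
None
the job is handed in; nothing more can be done
```

All four steps are done, and I handed the job in at about 25.7 s of the 72 s allowed; the hand-in gives no verdict.

1. **Guide block:** I pushed it with closed fingers until it stopped dead against the end stop, at about 24 N. It measured x ≈ 75 mm in the fixture frame. The catch tip is back at its rest position behind the rear face.
2. **Clamp arm:** I gripped the handle and swung it to its stop. The two cameras gave 2.07 and 2.09 rad.
3. **Inner knob:** I gripped the blade and turned it about 79°. The pointer and the rib both lie at about 1° in the world frame, so they agree to within about 2°. The ring's rib and lugs are on the same pixels as at the start.
4. **Lock button:** I pressed it to its hard stop, about 8 mm down. It is back up, and its pixels match the picture from before.

- **Press force:** the press peaked at about 58 N at the wrist, more than the roughly 6 N needed. It came through the fingertips and stayed under the 120 N wrist limit. The separate 40 N limit is for the arm and the gripper's body.
- **Camera disagreement:** the two cameras differed by 2–6 mm on some points, and heights from combining them came out up to about 9 mm low. I used the given heights for positioning instead.

The bystanders look unmoved by eye, and the gripper was clear of everything at the end.

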